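Seat a tapered specimen holder on a scanning turntable

TASK

Take the specimen holder with the saddle-shaped head out of the wooden rack and seat its tapered shank gently in the spindle of the turntable, fully home so that the slots in its flange sit over the spindle's two dogs, wherever these happen to stand. Then, with the holder as the handle, turn the spindle clockwise (seen from above) to its stop, so that the head's long side points at the upright tongue on the turntable's base, and let go. Never let the holder press on the turntable with more than about 40 N, and leave everything else where it is.

Things in the scene. Friction and masses are not known exactly. Their poses are not given: they have to be found in the camera images.
- holder: Specimen holder, 0.38 to 0.65 kg, upright in a rack hole, flange on the rack's top. Origin: centre of the flange's underside, z up. Flange: 64 mm disc, 10 mm thick, two open radial slots 13 mm wide right through it along +x and -x, outside radius 18.5 mm. Half turns about z are alike. Its x starts within 0.55 rad of the rack's y line. On the flange: the grip block (see holder_grip).
- holder_grip (a point): Centre of the holder's block, 30 mm above its origin, axes as the holder's. Block 44 mm along x, 24 mm along y, 10 to 50 mm above the flange's underside; grip its flat sides, across y. Posts 13 mm high on its x ends make the saddle (top at 63 mm).
- shank_tip (a point): Lower end of the holder's smooth tapered shank, 45 mm below its origin; the shank is 17 mm in diameter here and 32 mm at the flange.
- stand: Turntable, fixed. Origin: on the spindle's axis at table height, z up. Base 190 mm (x) by 130 mm (y), 30 mm high. The spindle turns about z against about 0.25 N m of steady friction and stays where left. It stops clockwise (seen from above) when its dogs' line lies along the stand's x axis; anticlockwise at 1.3 rad. Play of the slots on the dogs: about 0.06 rad either way.
- nose (a point): Centre of the spindle's flat nose face (66 mm in diameter), 100 mm above the stand's origin; does not turn with the spindle. The tapered hole here (32 mm mouth, over 45 mm deep) fits the shank; a seated flange rests on this face, so the holder's origin comes here (within 2 mm).
- dog_tops (a point): Point on the spindle's axis at the height of the tops of the two dogs, 7 mm above the nose face; does not turn. Dogs: blocks 9 mm wide, 20 to 31 mm from the axis, on opposite sides. Their line is not measured: it starts 0.5 to 1.1 rad anticlockwise from the stand's x axis. Slots within about 0.05 rad of it drop over the dogs; else the flange stops on them, 7 mm high.
- tongue (a point): Top of the steel tongue, 16 mm wide, on the base at the stand's x = -62 mm, 97 mm high: it shows where the head's long side must point at the stop.
- rack: Wooden rack block (fixed), 80 mm along x, 210 mm along y, 60 mm high; two through holes 39 mm in diameter at y = +55 and -55 mm. Origin: centre of its underside. One hole holds the holder, the other the needle mount (which is which varies).
- needle_mount: Another mount in the rack, to be left alone: round 52 mm flange without slots, round 24 mm neck, a short needle on top, 45 mm high above the rack. Origin: centre of the underside of its flange.
- long_bone: Loose limb bone lying on the table, about 175 mm long (its x), 42 mm wide, 27 mm high. Origin under its middle.
- glue_bottle: Loose small bottle, 28 mm in diameter, 60 mm high. Origin: centre of its underside.
- magnifier: Loose magnifying glass lying flat, ring 84 mm across, 10 mm high, handle 105 mm long towards its -x, 14 mm thick. Origin: centre of the ring's underside.
- caliper: Loose steel caliper lying flat, 200 mm along its x, 11 mm high. Origin under the middle of its beam.
- brush: Loose brush lying on the table, 170 mm along its x. Origin under it.
- jaw_bone: Loose piece of jaw bone lying on the table, about 120 by 75 mm, 30 mm high. Origin under its middle.
Not all that is in view belongs to the job. Leave any green or red look-alike of the holder alone.

How it is judged:
By the outcome, as a careful person would: the job done as asked, in the order asked, and still so for the second after the job is handed in, with the robot touching nothing.
It also fails if it takes over 64 s, if anything falls off the work surface, if the arm or the gripper's body presses on something with over 40 N, if the wrist force passes 120 N, or if a joint passes its speed limit or range.

ROBOT

A 6-joint arm with a two-finger parallel gripper is mounted at the origin on the work surface. World frame = base frame: x ahead of the robot, y to its left, z up, the work surface at z = 0. Lengths are in m, angles in rad, forces in N, time in s.
With the tool pointing down it reaches from about 0.2 to 0.875 m from the base axis. Payload 3.4 kg.
Tool frame: the origin (TCP) lies on the centre line of the jaws, within the pads' length; the fingertips stand 11 mm ahead of it and the grasp point (between the pads) lies 8 mm behind it (robot.tip_extent is the distance from the TCP to the fingertips, in m); z points along the fingers, y is the direction in which the jaws open and shut (so a half turn about z gives the same grasp; the last joint's range is limited). The gripper opens to 94 mm and grips with 3 to 60 N. Pads are 16 mm wide; open, the fingers measure 119 mm over their backs; the gripper's body (75 mm by 177 mm) begins 78 mm behind the grasp point.
Start: joints at [1.067, 0.276, 1.505, -0, 1.361, -0.121], TCP at [0.215, 0.533, 0.184] pointing down, gripper open.
Joint ranges: [-2.89, 2.89], [-0.75, 2.08], [0.22, 2.7], [-1.18, 4.32], [0.11, 2.71], [-2.7, 2.7]. Speed limits (rad/s): [2.57, 2.57, 3.14, 3.14, 3.14, 3.14].

INTERFACE

Orientations are given as a unit quaternion [x, y, z, w].
In Python, from bench import robot gives the robot as it stands. The module is installed in compiled form; this text tells all that it offers.
- The arm moves only by the shell command python3 -m handwheel 'ROWS' [OPENING]. ROWS is JSON, a list of rows, each a list of 6 numbers: the shift along the tool's x, y, z scaled (see below), then the turn, a rotation vector about the tool's x, y, z scaled (see below). In form: [[dx, dy, dz, rx, ry, rz], ...]. A call has 1 to 20 rows; each row shifts and turns the pose as measured when the row begins, along the tool's axes as they then stand; what a row does not reach is not made up. The controller multiplies each number of a shift by 0.025 m and each number of a turn by 0.1 rad. A row lasts 1/12 s, in which the tool goes at most 41.7 mm and 7.16 degrees, less where a joint would pass 70% of its speed; a pose out of reach is approached as far as the arm can. A call with a number of a shift or a turn outside -1 to 1 is refused whole. A call with a gripper value outside its range is refused whole. OPENING is the closure, from 0 (fully open) to 1 (shut), set as the call begins (- or left out, the last holds). The fingers move at their own pace and stop on an object; the grip force is fixed at half the most. Time passes only in rows, so rows that do not move let the fingers close. It gives the time, the measured TCP pose, the force and the opening at its end, in the units of the state.
- robot.get_obs(): the state, without advancing time (a new reading comes with each control period).
- robot.capture(name): name is "scene" or "top" or "wrist"; returns a dict with "frame" (480x640x3 uint8, blue, green, red), "fovy" (degrees; the focal length in pixels is half the picture's height over the tangent of half this angle, whatever the lens; pixels are square), "cx", "cy" (the principal point, pixels), "xyz" and "rotation" of the camera in the world. Camera axes: x right, y up, looking along -z (the intrinsics and any distortion apply to the point x, -y, -z); pixel columns grow to the right and rows downward; lengths in m; the calibration is good to about 2 mm. A picture is of the moment at which its call begins. There is no depth.
- robot.finish_job(): hands the job in, once; it reports no verdict.
The state is a dict: "time_s": time; "qpos": joint angles; "joint_vel": joint speeds; "effort": joint torques, N m; "tcp_pos": TCP position; "orientation": TCP orientation; "ft_force": force on the tool from outside, world axes, zero at the start; "ft_torque": the same for the moment, N m; "finger_gap": opening from 0.0 (shut) to 1.0 (fully open).
Only numpy, scipy, OpenCV 4.12 (cv2) and the standard library are available. Lean on these libraries where they do the work, as an engineer would, in place of code of your own. Each camera call takes 0.05 s, during which the arm holds its last target.

## Working session

There is one attempt and no reset: what is moved stays moved. The work goes in short steps, Python scripts to look and compute and a shell command to move; the robot and the scene stay as the last step left them, time stands still between calls to the robot, and variables do not carry over. Pictures are saved under pics/ and viewed, and the job is handed in when it is done.

```bash
mkdir -p pics; cat > h.py <<'E'
import numpy as np, cv2
from bench import robot
from scipy.spatial.transform import Rotation as R
def K(c):
    f=240/np.tan(np.radians(c['fovy'])/2); return f,c['cx'],c['cy']
def ray(c,u,v):
    f,cx,cy=K(c); d=np.array([(u-cx)/f,-(v-cy)/f,-1.]); return np.array(c['xyz']),np.array(c['rotation']).reshape(3,3)@d
def atz(c,u,v,z):
    o,d=ray(c,u,v); return o+d*(z-o[2])/d[2]
def proj(c,p):
    f,cx,cy=K(c); q=np.array(c['rotation']).reshape(3,3).T@(np.array(p)-np.array(c['xyz'])); return cx+f*q[0]/-q[2], cy-f*q[1]/-q[2]
def snap(n,f):
    c=robot.capture(n); cv2.imwrite('pics/'+f+'.png',c['frame'])
    np.save('pics/'+f+'.npy',c,allow_pickle=True); return c
def ld(f): return np.load('pics/'+f+'.npy',allow_pickle=True).item()
E
python3 - <<'E'
from h import *
for n in ['scene','top','wrist']:
    c=snap(n,n+'0'); print(n,{k:v for k,v in c.items() if k!='frame'})
print(robot.get_obs())
E
```

```text
scene {'fovy': 43.55992399058784, 'cx': 315.5427848299601, 'cy': 244.43106998344507, 'xyz': array([ 1.60629538, -0.17666215,  0.85603274]), 'rotation': array([0.35610419, 0.2909045 , 0.57530746, 0.67645082])}
top {'fovy': 54.722172104143304, 'cx': 316.0601885594737, 'cy': 241.70262637790734, 'xyz': array([ 0.42715287, -0.00988397,  1.24846088]), 'rotation': array([ 0.03033995, -0.03478033, -0.70266638,  0.71002097])}
wrist {'fovy': 61.91529591262195, 'cx': 319.40439437816, 'cy': 242.26092158169052, 'xyz': array([0.15341327, 0.5565894 , 0.38402248]), 'rotation': array([-0.09659147, -0.06372623,  0.55569406,  0.82329409])}
{'time_s': 0.15, 'qpos': array([ 1.06699870e+00,  2.76399966e-01,  1.50580546e+00, -4.07278493e-05,
        1.36066487e+00, -1.21004453e-01]), 'joint_vel': array([-0.00057702, -0.00331275, -0.00385721, -0.00031932, -0.00035219,
        0.00083148]), 'effort': array([ 2.24539355e-03, -4.04921687e+01, -2.37432110e+01,  7.00250035e-02,
        3.14587494e-02, -1.14673685e-04]), 'tcp_pos': array([0.21458383, 0.53299643, 0.18354653]), 'orientation': array([ 1.90225943e-01,  9.81740130e-01, -6.14022935e-04, -1.77389129e-04]), 'ft_force': array([0.14094726, 0.48061169, 0.18957003]), 'ft_torque': array([-0.01605796,  0.03612656, -0.00543547]), 'finger_gap': 1.002658960825428}
```

```bash
sed -i "s/np.array(c\['rotation'\]).reshape(3,3)/R.from_quat(c['rotation']).as_matrix()/g" h.py; cat h.py | head -12
```

```text
import numpy as np, cv2
from bench import robot
from scipy.spatial.transform import Rotation as R
def K(c):
    f=240/np.tan(np.radians(c['fovy'])/2); return f,c['cx'],c['cy']
def ray(c,u,v):
    f,cx,cy=K(c); d=np.array([(u-cx)/f,-(v-cy)/f,-1.]); return np.array(c['xyz']),R.from_quat(c['rotation']).as_matrix()@d
def atz(c,u,v,z):
    o,d=ray(c,u,v); return o+d*(z-o[2])/d[2]
def proj(c,p):
    f,cx,cy=K(c); q=R.from_quat(c['rotation']).as_matrix().T@(np.array(p)-np.array(c['xyz'])); return cx+f*q[0]/-q[2], cy-f*q[1]/-q[2]
def snap(n,f):
```

View pics/top0.png

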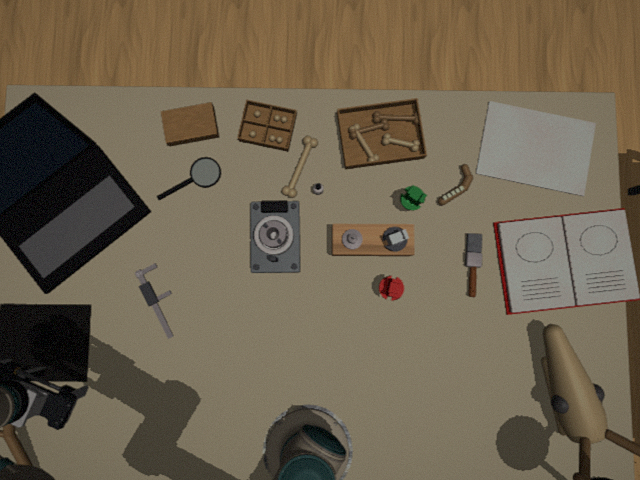

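View pics/scene0.png

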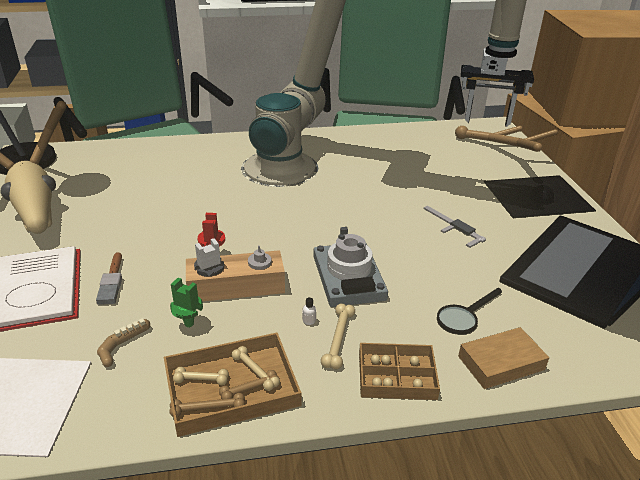

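View pics/wrist0.png

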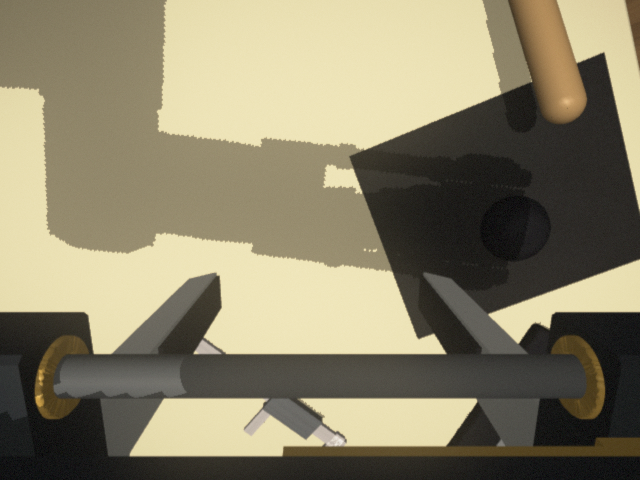

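```bash
python3 - <<'E'
from h import *
c=ld('top0'); f=c['frame']
a=cv2.resize(f[190:290,240:340],(600,600),interpolation=cv2.INTER_CUBIC)
cv2.imwrite('pics/z1.png',a)
a=cv2.resize(f[200:280,325:425],(800,640)[:2],interpolation=cv2.INTER_CUBIC)[:600]
cv2.imwrite('pics/z2.png',a)
c=ld('scene0'); f=c['frame']
a=cv2.resize(f[200:320,180:400],(800,436),interpolation=cv2.INTER_CUBIC)
cv2.imwrite('pics/z3.png',a)
E
```

```text
(no output)
```

View pics/z1.png

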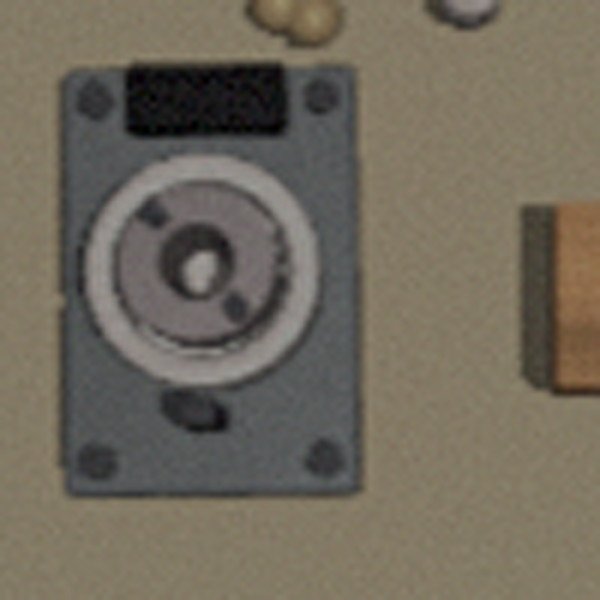

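View pics/z2.png

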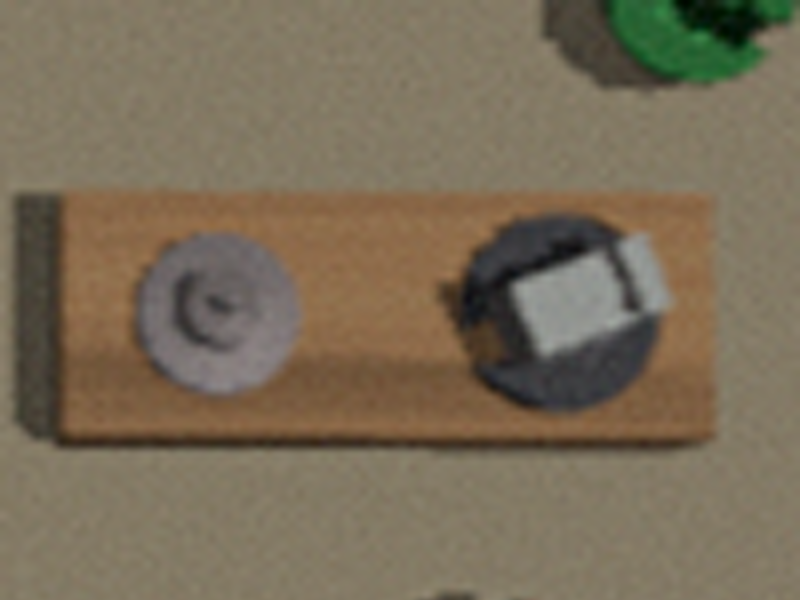

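View pics/z3.png

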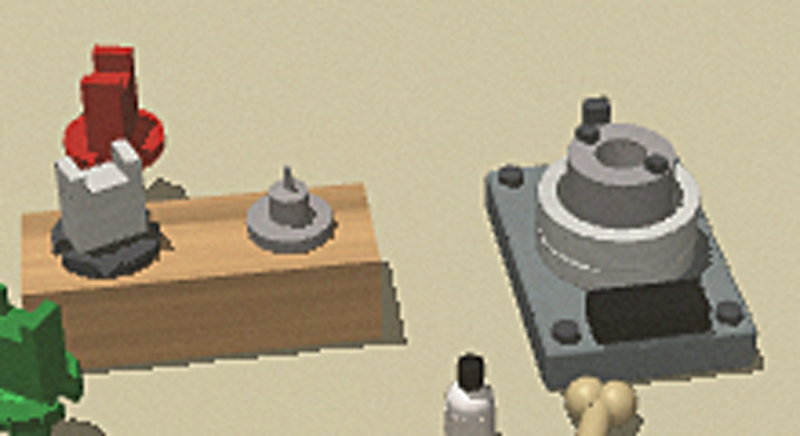

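```bash
python3 - <<'E'
from h import *
c=ld('top0')
t=lambda u,v,z:np.round(atz(c,u,v,z),4)
z1=lambda u,v,z:t(240+(u+.5)/6-.5,190+(v+.5)/6-.5,z)
z2=lambda u,v,z:t(325+(u+.5)/8-.5,200+(v+.5)/8-.5,z)
print('nose',z1(198,263,.1)); 
d=z1(153,215,.107)-z1(235,307,.107); print('dogs',(z1(153,215,.107)+z1(235,307,.107))/2,np.linalg.norm(d),np.arctan2(d[1],d[0]))
print('base corners',[z1(*p,.03) for p in [(67,67),(355,67),(358,490),(67,492)]])
print('tongue',z1(195,407,.097))
print('rack',[z2(*p,.06) for p in [(62,190),(712,197),(712,435),(60,435)]])
print('mount',z2(218,313,.07),'holder flange',z2(562,312,.07))
q=[z2(*p,.123) for p in [(510,292),(655,232),(672,300),(540,358)]];print('head',q, np.mean(q,0))
R0=R.from_quat(robot.get_obs()['orientation']); w=ld('wrist0')
print(R0.as_matrix(), R0.inv().apply(w['xyz']-robot.get_obs()['tcp_pos']), R0.inv().as_matrix()@R.from_quat(w['rotation']).as_matrix())
E
```

```text
nose [0.5528 0.0919 0.1   ]
dogs [0.5529  0.09295 0.107  ] 0.051177045635714416 0.7397866663985727
base corners [array([0.6472, 0.1577, 0.03  ]), array([0.6486, 0.0302, 0.03  ]), array([0.4615, 0.0263, 0.03  ]), array([0.4593, 0.1534, 0.03  ])]
tongue [0.4932 0.0923 0.097 ]
rack [array([ 0.5852, -0.0583,  0.06  ]), array([ 0.5852, -0.2685,  0.06  ]), array([ 0.5081, -0.2678,  0.06  ]), array([ 0.5059, -0.0582,  0.06  ])]
mount [ 0.5448 -0.108   0.07  ] holder flange [ 0.5463 -0.218   0.07  ]
head [array([ 0.5469, -0.1928,  0.123 ]), array([ 0.5658, -0.2372,  0.123 ]), array([ 0.545 , -0.2423,  0.123 ]), array([ 0.5268, -0.2018,  0.123 ])] [ 0.546125 -0.218525  0.123   ]
[[-9.27628118e-01  3.73504666e-01 -5.81906236e-04]
 [ 3.73505102e-01  9.27627427e-01 -1.13813388e-03]
 [ 1.14693868e-04 -1.27310994e-03 -9.99999183e-01]] [ 0.06557862 -0.00121723 -0.20046705] [[-8.43584380e-04  9.73194711e-01  2.29981177e-01]
 [ 9.99998987e-01  5.57288041e-04  1.30981916e-03]
 [ 1.14654332e-03  2.29982049e-01 -9.73194196e-01]]
```

```bash
python3 -m handwheel '[[-1,-0.65,-0.1,0,0,0],[-1,-0.65,-0.1,0,0,0],[-1,-0.65,-0.1,0,0,0],[-1,-0.65,-0.1,0,0,0],[-1,-0.65,-0.1,0,0,0],[-1,-0.65,-0.1,0,0,0],[-1,-0.65,-0.1,0,0,0],[-1,-0.65,-0.1,0,0,0],[-1,-0.65,-0.1,0,0,0],[-1,-0.65,-0.1,0,0,0],[-1,-0.65,-0.1,0,0,0],[-1,-0.65,-0.1,0,0,0],[-1,-0.65,-0.1,0,0,0],[-1,-0.65,-0.1,0,0,0],[-1,-0.65,-0.1,0,0,0],[-1,-0.65,0,0,0,0],[-1,-0.65,0,0,0,0],[-1,-0.65,0,0,0,0],[-1,-0.65,0,0,0,0],[-1,-0.65,0,0,0,0]]' 0
cat >> h.py <<'E'
def st():
    o=robot.get_obs(); m=R.from_quat(o['orientation']).as_matrix()
    print('t',round(o['time_s'],2),'tcp',np.round(o['tcp_pos'],4),'yaw',round(np.arctan2(m[1,1],m[0,1]),4),'tilt',np.round(m[:2,2],4),'F',np.round(o['ft_force'],1),'T',np.round(o['ft_torque'],2),'gap',round(o['finger_gap'],3),'q',np.round(o['qpos'],2))
    return o,m
def go(p,yaw=None):
    "total shift in tool axes in units (25 mm) and turn in units (0.1 rad), done with the yaw turned first / unturned"
    o,m=st(); d=np.array(p)-o['tcp_pos']; y0=np.arctan2(m[1,1],m[0,1])
    print('shift now axes',np.round(m.T@d/.025,3))
    if yaw is not None:
        a=(yaw-y0+np.pi)%(2*np.pi)-np.pi
        t=np.array([[ -np.sin(yaw),np.cos(yaw),0],[np.cos(yaw),np.sin(yaw),0],[0,0,-1]]).T
        # remaining rotation to exactly-down pose
        print('turn units',np.round(R.from_matrix(m.T@t).as_rotvec()/.1,3),'shift after turn',np.round(t.T@d/.025,3))
E
python3 -c "
from h import *
go([.577,.037,.22],.41)"
```

```text
time_s: 1.82
tcp_pos: [0.5666, 0.0263, 0.2162]
orientation: [0.185, 0.983, -0.002, -0.004]
ft_force: [0.5, 1.1, -0.3]
finger_gap: 1.0
t 1.82 tcp [0.5666 0.0263 0.2162] yaw 1.1984 tilt [-0.0094 -0.003 ] F [ 0.5  1.1 -0.3] T [-0.01 -0.06  0.02] gap 1.0 q [-0.07  0.25  1.46 -0.    1.44 -1.27]
shift now axes [-0.229  0.547 -0.155]
turn units [-0.089 -0.048  7.883] shift after turn [ 0.226  0.55  -0.15 ]
```

```bash
python3 -m handwheel '[[0,0,-0.1,0,0,0.98],[0,0,-0.05,0,0,0.98],[0,0,0,0,0,0.98],[0,0,0,0,0,0.98],[0,0,0,0,0,0.98],[0,0,0,0,0,0.98],[0,0,0,0,0,0.98],[0,0,0,0,0,0.98],[0.2,0.5,0,0,0,0],[0,0,0,0,0,0],[0,0,0,0,0,0]]'
python3 -c "
from h import *
c=snap('wrist','w1');st();print(proj(c,[.553,.092,.1]))"
```

```text
time_s: 2.73
tcp_pos: [0.5802, 0.0276, 0.2141]
orientation: [0.565, 0.825, -0.007, -0.006]
ft_force: [-0.5, 0.5, -0.8]
finger_gap: 1.002
t 2.78 tcp [0.5804 0.0278 0.214 ] yaw 0.3692 tilt [-0.0167 -0.0048] F [ 1.1 -0.1  0.8] T [-0.1  -0.02 -0.04] gap 1.002 q [-0.07  0.28  1.42 -0.01  1.45 -0.44]
(np.float64(319.8173285184695), np.float64(140.9923154561522))
```

View pics/w1.png

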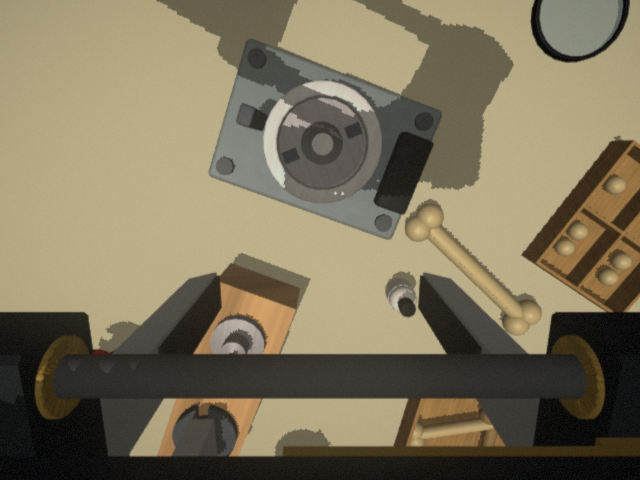

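```bash
python3 - <<'E'
from h import *
f=ld('w1')['frame']
cv2.imwrite('pics/z4.png',cv2.resize(f[75:215,245:395],(750,700),interpolation=cv2.INTER_CUBIC)[:600])
E
```

```text
(no output)
```

View pics/z4.png

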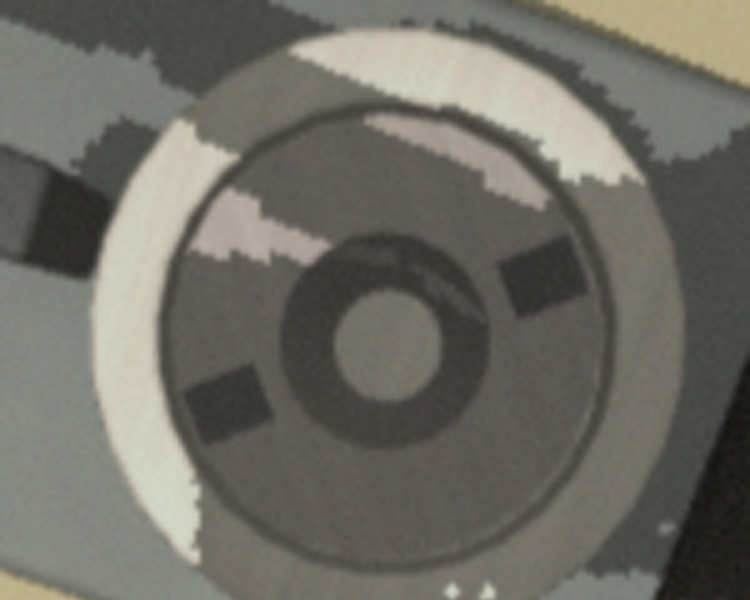

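```bash
python3 - <<'E'
from h import *
c=ld('w1')
p=lambda u,v,z:atz(c,245+(u+.5)/5-.5,75+(v+.5)/5-.5,z)
a,b=p(544,277,.107),p(229,404,.107);d=a-b
print('dogs',(a+b)/2,np.linalg.norm(d),np.arctan2(d[1],d[0]))
print('mouth',p(385,340,.1),np.linalg.norm(p(280,340,.1)-p(490,340,.1)),'nose',p(387,337.5,.1),np.linalg.norm(p(162,340,.1)-p(612,340,.1)))
# tongue
q=lambda u,v,z:atz(c,u,v,z)
print('tongue',q(246,116,.097))
B=[q(*x,.03) for x in [(247,40),(440,110),(391,239),(210,174)]]
print(np.round(B,4),np.mean(B,0))
for i in range(4):
    e=B[(i+1)%4]-B[i];print(np.linalg.norm(e),np.arctan2(e[1],e[0]))
st()
E
```

```text
dogs [0.55489293 0.09119758 0.107     ] 0.05047778313082174 0.741443388119436
mouth [0.55469884 0.09137993 0.1       ] 0.03206631099369575 nose [0.55484984 0.09183513 0.1       ] 0.06871131248574615
tongue [0.49379387 0.08900199 0.097     ]
[[0.46   0.1503 0.03  ]
 [0.6439 0.1577 0.03  ]
 [0.6504 0.0307 0.03  ]
 [0.4647 0.0264 0.03  ]] [0.55473559 0.09128245 0.03      ]
0.18397012981555028 0.039921878432641965
0.12711953296874628 -1.5191711263965277
0.18580719693636538 -3.1184453251082704
0.12399456281759146 1.6081113206708983
t 2.78 tcp [0.5804 0.0278 0.214 ] yaw 0.3692 tilt [-0.0167 -0.0048] F [ 1.1 -0.1  0.8] T [-0.1  -0.02 -0.04] gap 1.002 q [-0.07  0.28  1.42 -0.01  1.45 -0.44]
```

```bash
python3 -c "
from h import *
go([.57,-.273,.21],.41)"
```

```text
t 2.78 tcp [0.5804 0.0278 0.214 ] yaw 0.3692 tilt [-0.0167 -0.0048] F [ 1.1 -0.1  0.8] T [-0.1  -0.02 -0.04] gap 1.002 q [-0.07  0.28  1.42 -0.01  1.45 -0.44]
shift now axes [-11.07   -4.726   0.223]
turn units [-0.173 -0.02  -0.409] shift after turn [-10.868  -5.177   0.159]
```

```bash
python3 -m handwheel '[[0,0,0,-0.17,-0.02,-0.41],[-1,-0.47,0.02,0,0,0],[-1,-0.47,0.02,0,0,0],[-1,-0.47,0.02,0,0,0],[-1,-0.47,0.02,0,0,0],[-1,-0.47,0.02,0,0,0],[-1,-0.47,0.02,0,0,0],[-1,-0.47,0.02,0,0,0],[-1,-0.47,0.02,0,0,0],[-1,-0.47,0,0,0,0],[-1,-0.47,0,0,0,0],[-0.87,-0.47,0,0,0,0],[0,0,0,0,0,0],[0,0,0,0,0,0]]'
python3 -c "
from h import *
c=snap('wrist','w2');st();print(proj(c,[.546,-.218,.07]))
f=c['frame'];cv2.imwrite('pics/z5.png',cv2.resize(f[60:240,220:420],(800,720),interpolation=cv2.INTER_CUBIC)[:600])"
```

```text
time_s: 3.95
tcp_pos: [0.5744, -0.2842, 0.2072]
orientation: [0.536, 0.844, 0.0, -0.001]
ft_force: [0.1, -0.6, -0.9]
finger_gap: 0.996
t 4.0 tcp [ 0.5743 -0.2842  0.2071] yaw 0.44 tilt [-0.002   0.0007] F [-0.3 -0.4 -0.4] T [-0.06 -0.05 -0.02] gap 0.999 q [-0.57  0.37  1.31 -0.    1.46 -1.01]
(np.float64(323.3196993438442), np.float64(139.0139304170107))
```

View pics/w2.png

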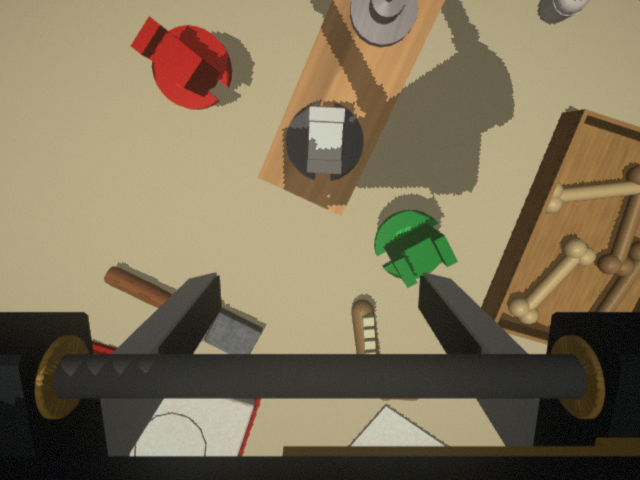

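View pics/z5.png

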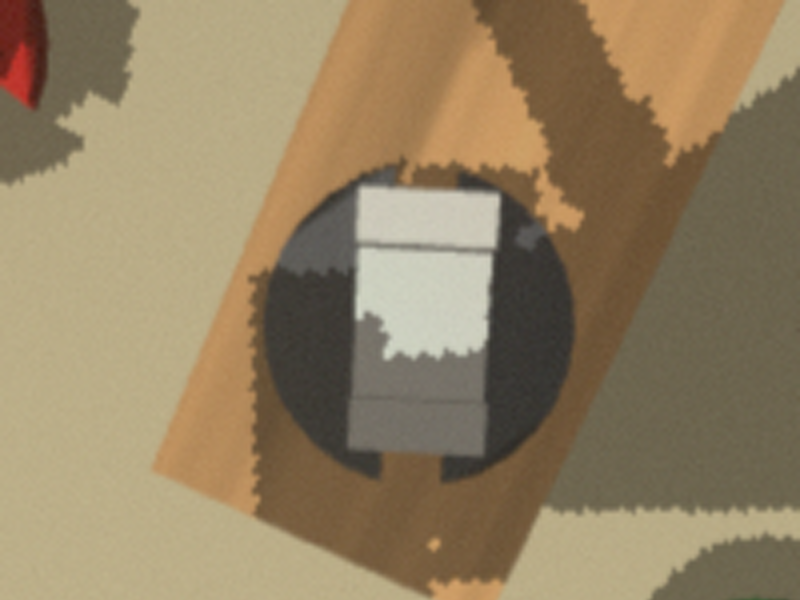

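```bash
python3 - <<'E'
from h import *
c=ld('w2')
p=lambda u,v,z:atz(c,220+(u+.5)/4-.5,60+(v+.5)/4-.5,z)
Q=[p(*x,.123) for x in [(357,186),(500,192),(485,457),(347,450)]]
print(np.mean(Q,0)); m=(Q[0]+Q[1])/2-(Q[2]+Q[3])/2
print('ang',np.arctan2(m[1],m[0])); 
for i in range(4):
    e=Q[(i+1)%4]-Q[i];print(np.linalg.norm(e),np.arctan2(e[1],e[0]))
# slots at flange top z=.07
s=p(429,175,.07)-p(412,470,.07);print('slots',np.arctan2(s[1],s[0]),(p(429,175,.07)+p(412,470,.07))/2)
print('flange',p(419.5,322,.07),np.linalg.norm(p(264,322,.07)-p(575,322,.07)))
E
```

```text
[ 0.54769886 -0.21961933  0.123     ]
ang 1.964135780837548
0.024249294828357578 0.39871381799134603
0.044397015514004386 -1.1770647832498302
0.0242840085191345 -2.7527788767937285
0.044156790414391786 1.9637415582601543
slots 1.953201336826496 [ 0.54770154 -0.2189442   0.07      ]
flange [ 0.54725054 -0.21838616  0.07      ] 0.06363825887807543
```

```bash
python3 -c "
from h import *
go([.5475,-.219,.088],.392)"
```

```text
t 4.0 tcp [ 0.5743 -0.2842  0.2071] yaw 0.44 tilt [-0.002   0.0007] F [-0.3 -0.4 -0.4] T [-0.06 -0.05 -0.02] gap 0.999 q [-0.57  0.37  1.31 -0.    1.46 -1.01]
shift now axes [2.81  0.148 4.767]
turn units [-0.016 -0.014  0.48 ] shift after turn [2.821 0.005 4.763]
```

```bash
python3 -m handwheel '[[0,0,0,0,0,0.48],[0.7,0,0,0,0,0],[0.7,0,0,0,0,0],[0.7,0,0,0,0,0],[0.7,0,0,0,0,0],[0,0,0,0,0,0],[0,0,0,0,0,0],[0,0,0,0,0,0]]'
python3 -c "
from h import *
go([.5475,-.219,.088],.392)"
```

```text
time_s: 4.67
tcp_pos: [0.5468, -0.2074, 0.2073]
orientation: [0.551, 0.834, 0.001, -0.002]
ft_force: [0.4, -0.1, 0.3]
finger_gap: 1.003
t 4.67 tcp [ 0.5468 -0.2074  0.2073] yaw 0.4028 tilt [-0.0021  0.0045] F [ 0.4 -0.1  0.3] T [-0.01  0.07  0.01] gap 1.003 q [-0.48  0.28  1.44  0.    1.42 -0.89]
shift now axes [-0.463 -0.157  4.772]
turn units [-0.002 -0.05   0.108] shift after turn [-0.441 -0.153  4.774]
```

```bash
python3 -m handwheel '[[-0.4,-0.14,0,0,-0.05,0.1],[0,0,0,0,0,0],[0,0,0,0,0,0],[0,0,0,0,0,0]]'
python3 -c "
from h import *
go([.5475,-.219,.088],.392)"
```

```text
time_s: 5.0
tcp_pos: [0.5492, -0.221, 0.2073]
orientation: [0.556, 0.831, -0.001, 0.001]
ft_force: [0.2, 0.4, 1.3]
finger_gap: 1.0
t 5.0 tcp [ 0.5492 -0.221   0.2073] yaw 0.3918 tilt [ 0.0013 -0.0024] F [0.2 0.4 1.3] T [-0.03  0.06 -0.03] gap 1.0 q [-0.5   0.29  1.43 -0.    1.42 -0.89]
shift now axes [ 0.112 -0.034  4.773]
turn units [ 0.003  0.027 -0.002] shift after turn [ 0.099 -0.032  4.773]
```

Good; descend.

```bash
python3 -m handwheel '[[0.08,-0.03,0.5,0,0,0],[0,0,0.8,0,0,0],[0,0,0.8,0,0,0],[0,0,0.8,0,0,0],[0,0,0.6,0,0,0],[0,0,0.4,0,0,0],[0,0,0.2,0,0,0],[0,0,0.1,0,0,0],[0,0,0,0,0,0],[0,0,0,0,0,0]]'
python3 -c "
from h import *
go([.5475,-.219,.088],.392)"
```

```text
time_s: 5.83
tcp_pos: [0.551, -0.2257, 0.0988]
orientation: [0.558, 0.83, -0.0, 0.004]
ft_force: [-0.9, 0.3, 0.8]
finger_gap: 1.002
t 5.83 tcp [ 0.551  -0.2257  0.0988] yaw 0.3859 tilt [ 0.0058 -0.0051] F [-0.9  0.3  0.8] T [-0.06  0.03 -0.05] gap 1.002 q [-0.5   0.36  1.6  -0.    1.17 -0.89]
shift now axes [ 0.305 -0.029  0.43 ]
turn units [ 0.035  0.069 -0.061] shift after turn [ 0.302 -0.025  0.433]
```

```bash
python3 -m handwheel '[[0.3,-0.03,0.42,0.035,0.07,-0.06],[0,0,0,0,0,0],[0,0,0,0,0,0],[0,0,0,0,0,0]]'
python3 -c "
from h import *
go([.5475,-.219,.088],.392)"
```

```text
time_s: 6.17
tcp_pos: [0.5487, -0.2191, 0.0897]
orientation: [0.556, 0.831, 0.0, 0.002]
ft_force: [-0.5, 0.0, 0.3]
finger_gap: 0.999
t 6.17 tcp [ 0.5487 -0.2191  0.0897] yaw 0.3927 tilt [ 0.0035 -0.0014] F [-0.5  0.   0.3] T [-0.11  0.08 -0.01] gap 0.999 q [-0.5   0.36  1.62  0.    1.15 -0.89]
shift now axes [ 0.021 -0.045  0.066]
turn units [0.027 0.027 0.007] shift after turn [ 0.021 -0.045  0.067]
```

Within ~1 mm; close the gripper (block 24 mm).

```bash
python3 -m handwheel '[[0.02,-0.045,0.06,0.027,0.027,0],[0,0,0,0,0,0],[0,0,0,0,0,0],[0,0,0,0,0,0],[0,0,0,0,0,0],[0,0,0,0,0,0],[0,0,0,0,0,0],[0,0,0,0,0,0],[0,0,0,0,0,0],[0,0,0,0,0,0]]' 1
python3 -c "
from h import *
st()"
```

```text
time_s: 7.0
tcp_pos: [0.5483, -0.2195, 0.0893]
orientation: [0.555, 0.832, 0.0, 0.001]
ft_force: [0.0, -0.1, 0.6]
finger_gap: 0.327
t 7.0 tcp [ 0.5483 -0.2195  0.0893] yaw 0.3929 tilt [ 0.0019 -0.0013] F [ 0.  -0.1  0.6] T [-0.03  0.07  0.02] gap 0.327 q [-0.5   0.36  1.62 -0.    1.16 -0.89]
```

```bash
python3 -m handwheel '[[0,0,0,0,0,0],[0,0,0,0,0,0],[0,0,0,0,0,0],[0,0,0,0,0,0]]' 1
python3 -c "
from h import *
st()"
```

```text
time_s: 7.33
tcp_pos: [0.5482, -0.2195, 0.0893]
orientation: [0.555, 0.832, 0.0, 0.001]
ft_force: [0.1, -0.1, 0.5]
finger_gap: 0.041
t 7.33 tcp [ 0.5482 -0.2195  0.0893] yaw 0.3929 tilt [ 0.0019 -0.0012] F [ 0.1 -0.1  0.5] T [-0.02  0.04 -0.03] gap 0.041 q [-0.5   0.36  1.62 -0.    1.16 -0.89]
```

```bash
python3 -c "
from h import *
c=snap('wrist','w3');st()
c=snap('scene','s3');f=c['frame'];cv2.imwrite('pics/s3z.png',cv2.resize(f[150:310,140:340],(750,600),interpolation=cv2.INTER_CUBIC))"
```

```text
t 7.38 tcp [ 0.5482 -0.2195  0.0893] yaw 0.3929 tilt [ 0.0018 -0.0012] F [-1.   0.8 -0.6] T [-0.04  0.03  0.04] gap 0.017 q [-0.5   0.36  1.62 -0.    1.16 -0.89]
```

View pics/w3.png

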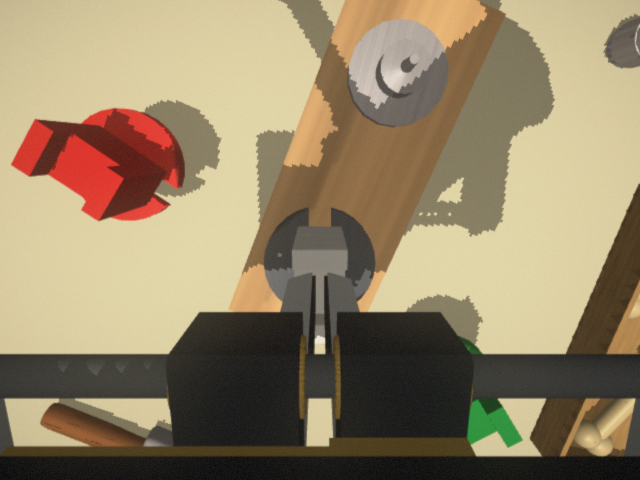

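View pics/s3z.png

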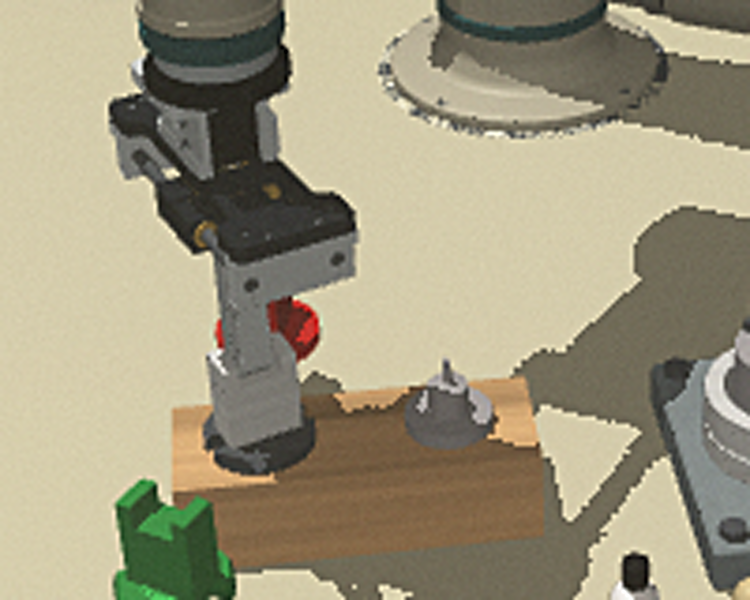

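```bash
python3 -c "
from h import *
print(robot.tip_extent,[a for a in dir(robot) if a[0]!='_'])
o,m=st()
for f in ['scene0','s3','w3','w2']:
  c=ld(f)
  if f[0]=='s' : print(f,'tcp',proj(c,o['tcp_pos']),'tip',proj(c,o['tcp_pos']+m[:,2]*.011))
c=ld('scene0');p0=np.array([.21458,.53299,.18355])
for d in [-.03,0,.011]: print(d,proj(c,p0+[0,0,-d]))
f=c['frame'];cv2.imwrite('pics/s0z.png',cv2.resize(f[20:140,440:560],(600,600),interpolation=cv2.INTER_CUBIC))
c=ld('s3')
for z in [.078,.09,.1,.11,.12]: print(z,[np.round((x-a)*3.75) for x,a in zip(proj(c,[.5482,-.2195,z]),(140,150))])
"
```

```text
0.011 ['PlanningError', 'capture', 'finish_job', 'get_obs', 'tip_extent']
t 7.43 tcp [ 0.5482 -0.2195  0.0893] yaw 0.3929 tilt [ 0.0019 -0.0012] F [ 0.3  0.3 -0.9] T [-0.03 -0.04 -0.05] gap 0.007 q [-0.5   0.36  1.62 -0.    1.16 -0.89]
scene0 tcp (np.float64(206.6397988647887), np.float64(256.26765715750247)) tip (np.float64(207.08606375729323), np.float64(260.3896430829451))
s3 tcp (np.float64(206.6397988647887), np.float64(256.26765715750247)) tip (np.float64(207.08606375729323), np.float64(260.3896430829451))
-0.03 (np.float64(486.74143337097314), np.float64(119.93431842615772))
0 (np.float64(484.71990098325966), np.float64(130.40871661473977))
0.011 (np.float64(483.98952060431736), np.float64(134.1931204485175))
0.078 [np.float64(252.0), np.float64(414.0)]
0.09 [np.float64(250.0), np.float64(397.0)]
0.1 [np.float64(248.0), np.float64(383.0)]
0.11 [np.float64(247.0), np.float64(369.0)]
0.12 [np.float64(245.0), np.float64(355.0)]
```

View pics/s0z.png

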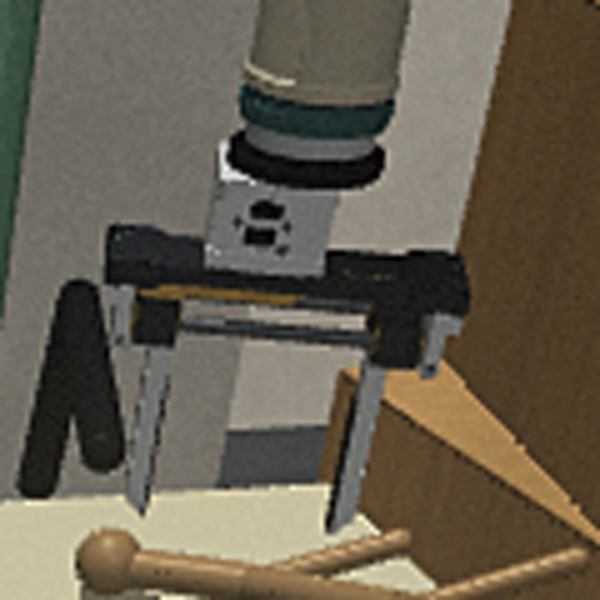

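```bash
python3 -m handwheel '[[0,0,0,0,0,0],[0,0,0,0,0,0],[0,0,0,0,0,0],[0,0,0,0,0,0],[0,0,0,0,0,0],[0,0,0,0,0,0],[0,0,0,0,0,0],[0,0,0,0,0,0],[0,0,0,0,0,0],[0,0,0,0,0,0],[0,0,0,0,0,0],[0,0,0,0,0,0]]' 0
python3 -c "
from h import *
go([.5475,-.219,.060],.392)
c=snap('wrist','w4')"
```

```text
time_s: 8.43
tcp_pos: [0.5482, -0.2195, 0.0893]
orientation: [0.555, 0.832, 0.0, 0.001]
ft_force: [0.0, 0.0, -0.4]
finger_gap: 0.821
t 8.43 tcp [ 0.5482 -0.2195  0.0893] yaw 0.3929 tilt [ 0.0018 -0.0012] F [ 0.   0.  -0.4] T [-0.11  0.04 -0.03] gap 0.821 q [-0.5   0.36  1.62 -0.    1.16 -0.89]
shift now axes [ 0.03  -0.021  1.172]
turn units [0.012 0.018 0.009] shift after turn [ 0.028 -0.02   1.172]
```

View pics/w4.png

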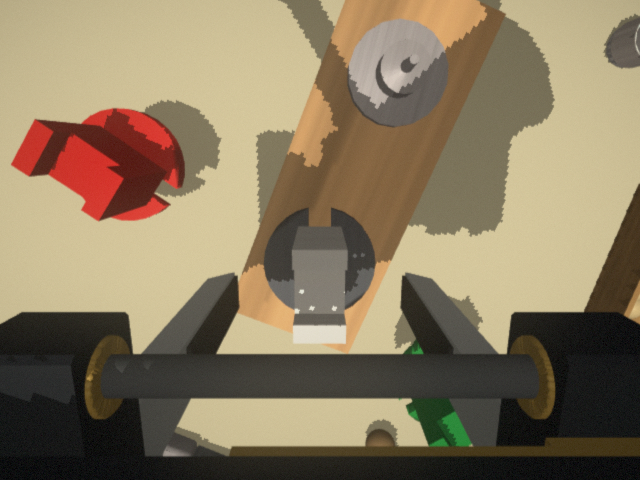

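```bash
python3 -m handwheel '[[0.03,-0.02,0.35,0,0,0],[0,0,0.4,0,0,0],[0,0,0.3,0,0,0],[0,0,0.15,0,0,0],[0,0,0,0,0,0],[0,0,0,0,0,0],[0,0,0,0,0,0]]' 0
python3 -c "
from h import *
go([.5475,-.219,.057],.392)"
```

```text
time_s: 9.07
tcp_pos: [0.5464, -0.2183, 0.0545]
orientation: [0.555, 0.832, -0.0, -0.0]
ft_force: [-0.1, 1.1, -0.2]
finger_gap: 1.003
t 9.07 tcp [ 0.5464 -0.2183  0.0545] yaw 0.3929 tilt [-0.0009  0.0003] F [-0.1  1.1 -0.2] T [-0.1   0.02 -0.09] gap 1.003 q [-0.5   0.39  1.67 -0.    1.08 -0.89]
shift now axes [-0.042  0.032 -0.1  ]
turn units [-0.007 -0.006  0.009] shift after turn [-0.042  0.032 -0.1  ]
```

```bash
python3 -m handwheel '[[-0.04,0.03,-0.1,0,0,0],[0,0,0,0,0,0],[0,0,0,0,0,0],[0,0,0,0,0,0],[0,0,0,0,0,0],[0,0,0,0,0,0],[0,0,0,0,0,0],[0,0,0,0,0,0],[0,0,0,0,0,0],[0,0,0,0,0,0],[0,0,0,0,0,0],[0,0,0,0,0,0],[0,0,0,0,0,0],[0,0,0,0,0,0]]' 1
python3 -c "
from h import *
st()
c=snap('scene','s5');f=c['frame'];cv2.imwrite('pics/s5z.png',cv2.resize(f[150:310,140:340],(750,600),interpolation=cv2.INTER_CUBIC))"
```

```text
time_s: 10.23
tcp_pos: [0.5485, -0.2198, 0.059]
orientation: [0.555, 0.832, -0.0, 0.001]
ft_force: [-0.6, -0.8, 0.4]
finger_gap: 0.254
t 10.23 tcp [ 0.5485 -0.2198  0.059 ] yaw 0.393 tilt [ 0.0017 -0.0016] F [-0.6 -0.8  0.4] T [-0.08  0.11 -0.  ] gap 0.254 q [-0.5   0.39  1.66 -0.    1.09 -0.89]
```

View pics/s5z.png

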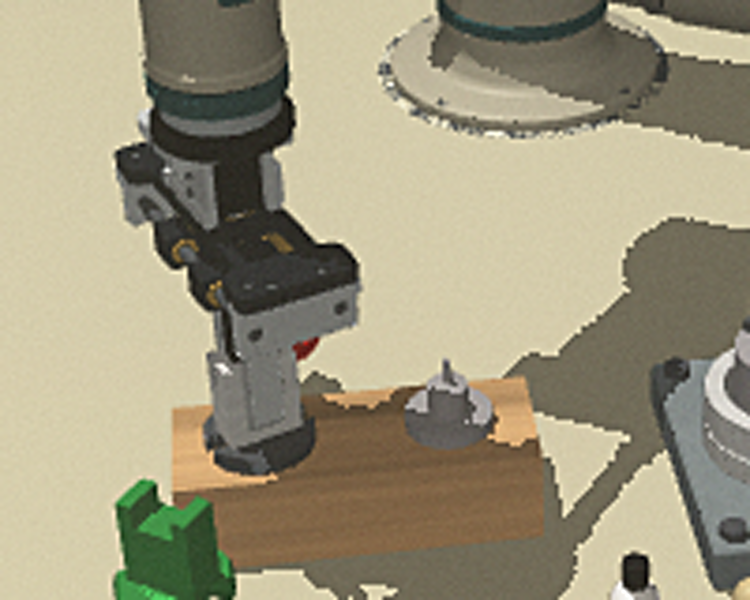

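```bash
python3 -m handwheel '[[0,0,-0.2,0,0,0],[0,0,-0.4,0,0,0],[0,0,-0.6,0,0,0],[0,0,-0.8,0,0,0],[0,0,-0.8,0,0,0],[0,0,-0.8,0,0,0],[0,0,-0.8,0,0,0],[0,0,-0.6,0,0,0],[0,0,-0.3,0,0,0],[0,0,0,0,0,0],[0,0,0,0,0,0],[0,0,0,0,0,0]]' 1
python3 -c "
from h import *
go([.5548,.0914,.19],-.83)
c=snap('wrist','w6')
c=snap('scene','s6');f=c['frame'];cv2.imwrite('pics/s6z.png',cv2.resize(f[110:310,140:340],(600,600),interpolation=cv2.INTER_CUBIC))"
```

```text
time_s: 11.28
tcp_pos: [0.541, -0.2153, 0.1916]
orientation: [0.555, 0.832, -0.001, -0.011]
ft_force: [-1.4, 0.1, -6.0]
finger_gap: 0.255
t 11.28 tcp [ 0.541  -0.2153  0.1916] yaw 0.3933 tilt [-0.0186  0.0101] F [-1.4  0.1 -6. ] T [-0.07  0.    0.01] gap 0.255 q [-0.5   0.3   1.46 -0.    1.41 -0.89]
shift now axes [11.117  5.213  0.178]
turn units [-0.217 -0.062 12.232] shift after turn [ 8.687 -8.679  0.064]
```

View pics/s6z.png

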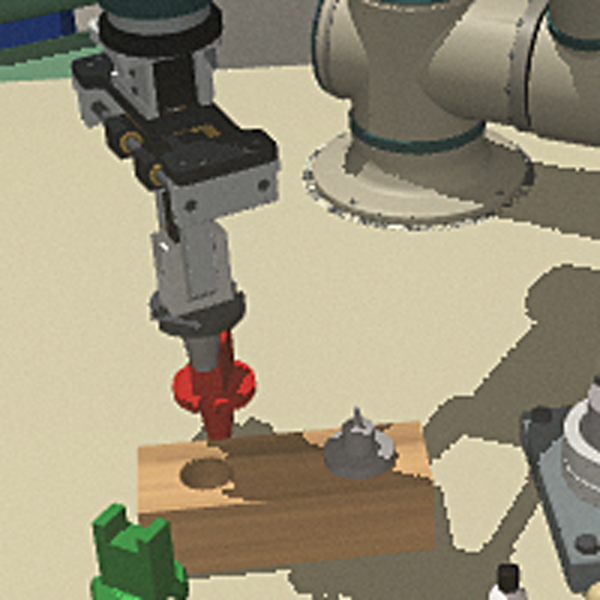

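View pics/w6.png

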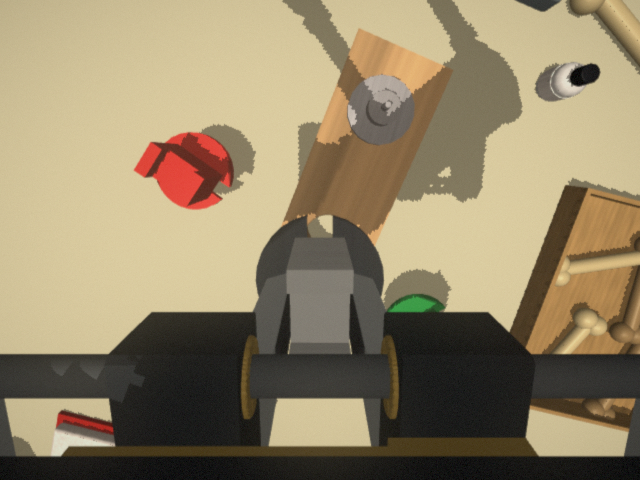

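```bash
python3 -m handwheel '[[0.5,0.2,0.05,-0.2,-0.06,0.5],[0.9,0.42,0,0,0,0],[0.9,0.42,0,0,0,0],[0.9,0.42,0,0,0,0],[0.9,0.42,0,0,0,0],[0.9,0.42,0,0,0,0],[0.9,0.42,0,0,0,0],[0.9,0.42,0,0,0,0],[0.9,0.42,0,0,0,0],[0.9,0.42,0,0,0,0],[0.9,0.42,0,0,0,0],[0.9,0.42,0,0,0,0],[0.5,0.2,0,0,0,0],[0,0,0,0,0,0],[0,0,0,0,0,0]]'
python3 -c "
from h import *
go([.5548,.0914,.19],-.83)"
```

```text
time_s: 12.63
tcp_pos: [0.559, 0.0966, 0.1755]
orientation: [0.579, 0.815, -0.002, -0.017]
ft_force: [0.9, 0.0, -5.4]
finger_gap: 0.251
t 12.63 tcp [0.559  0.0966 0.1755] yaw 0.3369 tilt [-0.0299  0.016 ] F [ 0.9  0.  -5.4] T [-0.14 -0.06 -0.02] gap 0.251 q [ 0.04  0.29  1.51  0.02  1.37 -0.3 ]
shift now axes [-0.125 -0.241 -0.577]
turn units [-0.348 -0.087 11.665] shift after turn [-0.264  0.039 -0.579]
```

```bash
python3 -m handwheel '[[0,0,-0.3,-0.17,-0.04,0.5],[0,0,-0.2,0,0,1],[0,0,0,0,0,1],[0,0,0,0,0,1],[0,0,0,0,0,1],[0,0,0,0,0,1],[0,0,0,0,0,1],[0,0,0,0,0,1],[0,0,0,0,0,1],[0,0,0,0,0,1],[0,0,0,0,0,1],[0,0,0,0,0,0.7],[0,0,0,0,0,0],[0,0,0,0,0,0],[0,0,0,0,0,0]]'
python3 -c "
from h import *
go([.5548,.0914,.175],-.83)"
```

```text
time_s: 13.88
tcp_pos: [0.553, 0.0747, 0.1798]
orientation: [0.936, 0.351, -0.014, -0.007]
ft_force: [-0.6, 0.2, -5.1]
finger_gap: 0.258
t 13.88 tcp [0.553  0.0747 0.1798] yaw -0.8535 tilt [-0.0313  0.0033] F [-0.6  0.2 -5.1] T [-0.11  0.07 -0.04] gap 0.258 q [0.01 0.27 1.52 0.   1.38 0.86]
shift now axes [ 0.498 -0.45   0.19 ]
turn units [-0.234  0.211 -0.232] shift after turn [ 0.504 -0.443  0.191]
```

```bash
python3 -m handwheel '[[0.49,-0.44,0.1,-0.23,0.21,-0.23],[0,0,0,0,0,0],[0,0,0,0,0,0],[0,0,0,0,0,0]]'
python3 -c "
from h import *
go([.5548,.0914,.175],-.83)"
```

```text
time_s: 14.22
tcp_pos: [0.5546, 0.0892, 0.1766]
orientation: [0.932, 0.363, -0.001, 0.0]
ft_force: [0.1, 0.5, -5.4]
finger_gap: 0.252
t 14.22 tcp [0.5546 0.0892 0.1766] yaw -0.8272 tilt [-0.0014 -0.0013] F [ 0.1  0.5 -5.4] T [-0.06  0.13  0.03] gap 0.252 q [ 0.04  0.26  1.54 -0.    1.34  0.86]
shift now axes [ 0.067 -0.059  0.062]
turn units [0.    0.02  0.028] shift after turn [ 0.067 -0.059  0.062]
```

```bash
python3 -m handwheel '[[0.02,-0.05,0,0,0.02,0.03],[0,0,0,0,0,0],[0,0,0,0,0,0]]'
python3 -c "
from h import *
go([.5540,.0907,.175],-.83)
c=snap('wrist','w7');c=snap('scene','s7');f=c['frame'];cv2.imwrite('pics/s7z.png',cv2.resize(f[110:310,260:460],(600,600),interpolation=cv2.INTER_CUBIC))
"
```

```text
time_s: 14.47
tcp_pos: [0.5542, 0.0895, 0.1766]
orientation: [0.932, 0.362, -0.0, 0.0]
ft_force: [0.2, -0.2, -6.0]
finger_gap: 0.254
t 14.47 tcp [0.5542 0.0895 0.1766] yaw -0.8304 tilt [-0.0004 -0.0006] F [ 0.2 -0.2 -6. ] T [-0.11  0.1   0.02] gap 0.254 q [ 0.04  0.26  1.55 -0.    1.34  0.87]
shift now axes [ 0.027 -0.041  0.065]
turn units [ 0.002  0.007 -0.004] shift after turn [ 0.027 -0.041  0.065]
```

View pics/w7.png

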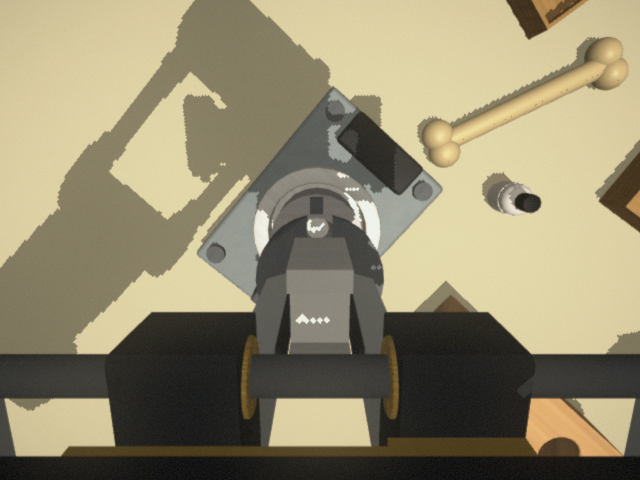

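View pics/s7z.png

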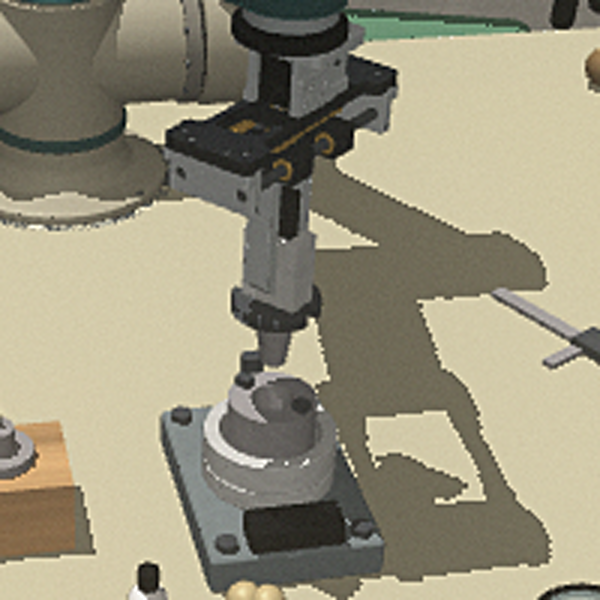

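```bash
python3 -c "
from h import *
o=robot.get_obs()
c=ld('s7');
def s(p): u,v=proj(c,p); return round((u+.5-260)*3-.5,1),round((v+.5-110)*3-.5,1)
print('tip',s([.555,.0902,.1326]),'flange low',s([.555,.0902,.1776]),'flange top',s([.555,.0902,.1876]),'mouth',s([.5548,.0914,.1]),'dogs',[s([.5548+r*.0255*np.cos(.741),.0914+r*.0255*np.sin(.741),.107]) for r in (1,-1)])
w=ld('w7');print('flange',proj(w,[.555,.0902,.1876]),'dogs',[proj(w,[.5548+r*.0255*np.cos(.741),.0914+r*.0255*np.sin(.741),.107]) for r in (1,-1)])
f=w['frame'];cv2.imwrite('pics/z7.png',cv2.resize(f[160:300,240:400],(800,700),interpolation=cv2.INTER_CUBIC)[:600])
f=c['frame'];cv2.imwrite('pics/z8.png',cv2.resize(f[190:280,320:400],(533,600),interpolation=cv2.INTER_CUBIC))
"
```

```text
tip (np.float64(269.9), np.float64(359.6)) flange low (np.float64(273.0), np.float64(306.7)) flange top (np.float64(273.7), np.float64(294.7)) mouth (np.float64(269.3), np.float64(396.2)) dogs [(np.float64(298.5), np.float64(401.1)), (np.float64(241.4), np.float64(375.9))]
flange (np.float64(317.0876828993296), np.float64(280.32241050702925)) dogs [(np.float64(316.0508663222909), np.float64(205.27618026707222)), (np.float64(316.29554856176793), np.float64(276.8351384508708))]
```

View pics/z7.png

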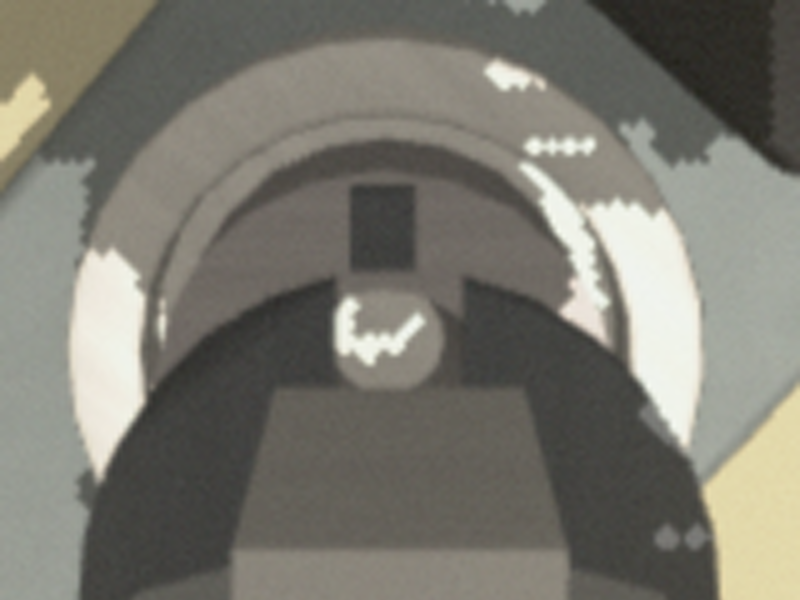

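View pics/z8.png

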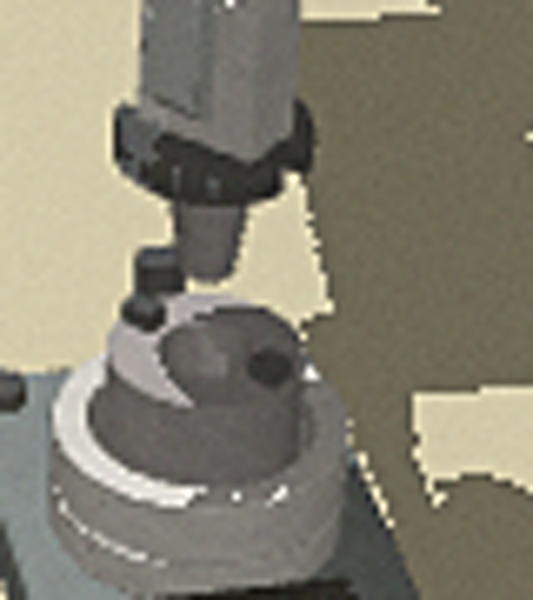

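```bash
python3 -c "
from h import *
o,m=st()
w=ld('w7')
p=lambda u,v,z:atz(w,240+(u+.5)/5-.5,160+(v+.5)/5-.5,z)
fc=(p(83,560,.1876)+p(717,560,.1876))/2; sl=p(400,285,.1876); sb=(p(337,300,.1876)+p(463,300,.1876))/2
dg=p(382,227,.107)
for n,x in dict(fc=fc,sl=sl,dog=dg,nose=np.array([.5548,.0914,0])).items(): print(n,np.round(x,4),'tool y mm',np.round(1000*(m.T@(x-o['tcp_pos']))[:2],2))
# tip of shank: circle at (388,340) r 56
t=p(388,340,.1326);print('tip',t,np.round(1000*(m.T@(t-o['tcp_pos']))[:2],2), np.linalg.norm(p(332,340,.1326)-p(444,340,.1326)))
t=p(388,340,.09);print(np.linalg.norm(p(332,340,.06)-p(444,340,.06)))
"
```

```text
t 14.57 tcp [0.5542 0.0896 0.1766] yaw -0.8305 tilt [-0.0004 -0.0005] F [ 0.1 -0.8 -5.3] T [-0.04  0.15 -0.02] gap 0.255 q [ 0.04  0.26  1.55 -0.    1.34  0.87]
fc [0.5592 0.0923 0.1876] tool y mm [5.54 1.31]
sl [0.5796 0.1109 0.1876] tool y mm [33.13  1.33]
dog [0.5737 0.1088 0.107 ] tool y mm [27.39 -1.03]
nose [0.5548 0.0914 0.    ] tool y mm [ 1.77 -0.99]
tip [0.56656376 0.10098535 0.1326    ] [16.84 -0.12] 0.013952628896503607
0.018094305593586896
```

```bash
python3 -c "
from h import *
P={'wrist0':([0.21458,0.53299,0.18355],1.1880),'w1':([.5804,.0278,.2140],.3692),'w2':([.5743,-.2842,.2071],.44),'w3':([.5482,-.2195,.0893],.3929),'w4':([.5482,-.2195,.0893],.3929),'w6':([.541,-.2153,.1916],.3933),'w7':([.5542,.0895,.1766],-.8304)}
for k,(p,y) in P.items():
  c=ld(k);t=np.array([[-np.sin(y),np.cos(y),0],[np.cos(y),np.sin(y),0],[0,0,-1]]).T
  print(k,np.round(1000*t.T@(c['xyz']-np.array(p)),1),np.round(R.from_matrix(t.T@R.from_quat(c['rotation']).as_matrix()).as_rotvec(),3),'world',np.round(1000*(c['xyz']-np.array(p)),1))
"
```

```text
wrist0 [  65.6   -1.  -200.5] [2.099 2.1   0.247] world [-61.2  23.6 200.5]
w1 [  64.5    3.  -200.7] [2.108 2.105 0.264] world [-20.5  61.3 200.7]
w2 [ 6.450e+01 -1.000e-01 -2.008e+02] [2.099 2.101 0.245] world [-27.6  58.3 200.8]
w3 [  65.3   -0.6 -200.5] [2.096 2.098 0.246] world [-25.5  60.1 200.5]
w4 [  65.3   -0.6 -200.5] [2.096 2.098 0.246] world [-25.5  60.1 200.5]
w6 [  61.6    2.3 -201.7] [2.114 2.113 0.244] world [-21.5  57.8 201.7]
w7 [  65.6    1.1 -200.6] [2.096 2.098 0.245] world [ 49.2  43.5 200.6]
```

```bash
python3 -c "
from h import *
P={'wrist0':([0.21458,0.53299,0.18355],1.1880,-.0006,-.0011),'w1':([.5804,.0278,.2140],.3692,-.0167,-.0048),'w2':([.5743,-.2842,.2071],.44,-.002,.0007),'w3':([.5482,-.2195,.0893],.3929,.0018,-.0012),'w6':([.541,-.2153,.1916],.3933,-.0186,.0101),'w7':([.5542,.0895,.1766],-.8304,-.0004,-.0006)}
A=[];b=[]
for k,(p,y,tx,ty) in P.items():
  c=ld(k);z=np.array([tx,ty,-np.sqrt(1-tx*tx-ty*ty)]);Y=np.array([np.cos(y),np.sin(y),0]);Y-=z*(Y@z);Y/=np.linalg.norm(Y);X=np.cross(Y,z);t=np.c_[X,Y,z]
  d=c['xyz']-np.array(p)
  print(k,np.round(1000*t.T@d,2))
  A.append(np.c_[t,np.eye(3)]);b.append(1000*d)
A=np.vstack(A);b=np.hstack(b)
x,r,_,_=np.linalg.lstsq(A[:,:5],b,rcond=None);print(x,np.round(b-A[:,:5]@x,2))
"
```

```text
wrist0 [  65.58   -1.2  -200.46]
w1 [  64.84   -0.46 -200.65]
w2 [  64.82   -0.44 -200.73]
w3 [  64.94   -0.32 -200.59]
w6 [  64.96   -0.36 -200.63]
w7 [  65.46    1.12 -200.62]
[ 6.62367436e+01 -1.69577218e-02 -2.00613139e+02  1.74892727e-01
 -1.37561230e+00] [-0.01  0.03 -0.15 -0.08 -0.09  0.05  0.05 -0.09  0.12  0.04  0.07 -0.02
 -0.01  0.06  0.    0.01  0.01  0.01]
```

```bash
python3 -m handwheel '[[0,-0.09,0,0,0,0],[0,0,0,0,0,0],[0,0,0,0,0,0]]'
python3 -c "
from h import *
go([.5528,.0911,.12],-.83)"
```

```text
time_s: 14.82
tcp_pos: [0.5527, 0.0911, 0.1766]
orientation: [0.932, 0.362, -0.0, 0.0]
ft_force: [0.6, 0.7, -5.5]
finger_gap: 0.255
t 14.82 tcp [0.5527 0.0911 0.1766] yaw -0.8308 tilt [-0.0004 -0.0006] F [ 0.6  0.7 -5.5] T [-0.04  0.14 -0.04] gap 0.255 q [ 0.04  0.26  1.55 -0.    1.33  0.87]
shift now axes [0.004 0.003 2.265]
turn units [ 0.002  0.007 -0.008] shift after turn [2.000e-03 3.000e-03 2.265e+00]
```

```bash
python3 -m handwheel '[[0,0,0.2,0,0,0],[0,0,0.2,0,0,0],[0,0,0.2,0,0,0],[0,0,0.2,0,0,0],[0,0,0.2,0,0,0],[0,0,0.2,0,0,0],[0,0,0.2,0,0,0],[0,0,0,0,0,0],[0,0,0,0,0,0]]'
python3 -c "
from h import *
go([.5528,.0911,.12],-.83)"
```

```text
time_s: 15.57
tcp_pos: [0.5518, 0.0911, 0.1366]
orientation: [0.932, 0.362, -0.001, -0.0]
ft_force: [0.7, 1.2, -5.2]
finger_gap: 0.251
t 15.57 tcp [0.5518 0.0911 0.1366] yaw -0.8305 tilt [-0.0028 -0.0008] F [ 0.7  1.2 -5.2] T [ 0.02  0.1  -0.01] gap 0.251 q [ 0.04  0.28  1.61 -0.    1.25  0.87]
shift now axes [0.029 0.028 0.664]
turn units [-0.013  0.026 -0.005] shift after turn [0.028 0.027 0.664]
```

```bash
python3 -m handwheel '[[0.03,0.03,0.15,-0.01,0.02,0],[0,0,0.15,0,0,0],[0,0,0.15,0,0,0],[0,0,0.1,0,0,0],[0,0,0,0,0,0],[0,0,0,0,0,0]]'
python3 -c "
from h import *
go([.5528,.0911,.112],-.83)"
```

```text
time_s: 16.07
tcp_pos: [0.5536, 0.0911, 0.1219]
orientation: [0.932, 0.362, 0.0, 0.0]
ft_force: [-1.0, 0.3, -5.0]
finger_gap: 0.254
t 16.07 tcp [0.5536 0.0911 0.1219] yaw -0.8305 tilt [ 0.0008 -0.0001] F [-1.   0.3 -5. ] T [-0.08  0.14 -0.01] gap 0.254 q [ 0.04  0.3   1.64 -0.    1.21  0.87]
shift now axes [-0.023 -0.023  0.394]
turn units [ 0.006 -0.006 -0.005] shift after turn [-0.022 -0.023  0.394]
```

```bash
python3 -m handwheel '[[-0.02,-0.02,0.1,0,0,0],[0,0,0.1,0,0,0],[0,0,0.1,0,0,0],[0,0,0,0,0,0],[0,0,0,0,0,0]]'
python3 -c "
from h import *
go([.5528,.0911,.106],-.83)
c=snap('wrist','w8');f=c['frame'];cv2.imwrite('pics/z9.png',cv2.resize(f[160:300,240:400],(800,700),interpolation=cv2.INTER_CUBIC)[:600])"
```

```text
time_s: 16.48
tcp_pos: [0.5532, 0.0911, 0.114]
orientation: [0.932, 0.362, 0.001, 0.0]
ft_force: [-0.3, 0.1, -6.0]
finger_gap: 0.254
t 16.48 tcp [0.5532 0.0911 0.114 ] yaw -0.8306 tilt [0.0018 0.    ] F [-0.3  0.1 -6. ] T [-0.1   0.17  0.01] gap 0.254 q [ 0.04  0.3   1.65 -0.    1.19  0.87]
shift now axes [-0.011 -0.009  0.32 ]
turn units [ 0.012 -0.013 -0.006] shift after turn [-0.011 -0.009  0.32 ]
```

View pics/z9.png

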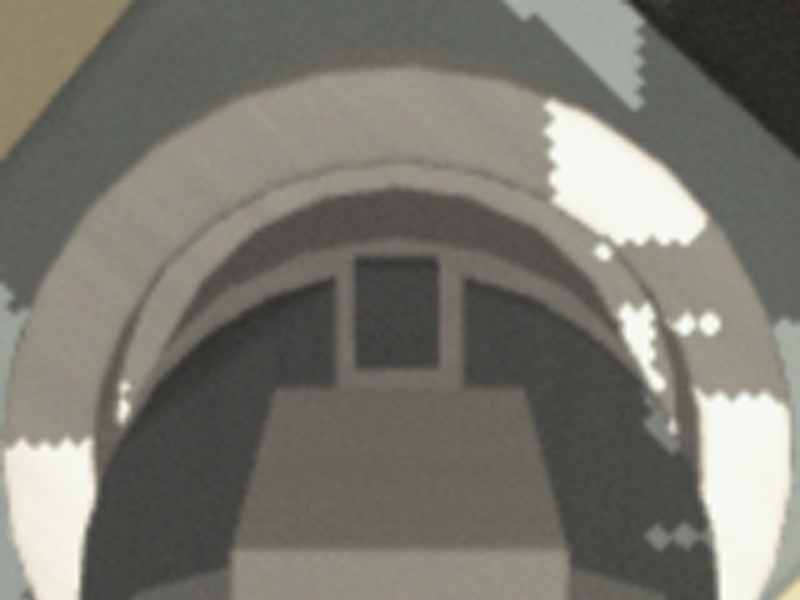

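```bash
python3 -m handwheel '[[-0.01,-0.01,0.1,0.01,-0.01,0],[0,0,0.1,0,0,0],[0,0,0.08,0,0,0],[0,0,0,0,0,0],[0,0,0,0,0,0]]'
python3 -c "
from h import *
go([.5528,.0911,.1],-.83)"
```

```text
time_s: 16.95
tcp_pos: [0.5529, 0.0911, 0.1064]
orientation: [0.932, 0.362, 0.0, 0.0]
ft_force: [0.5, -0.1, -5.1]
finger_gap: 0.247
t 16.95 tcp [0.5529 0.0911 0.1064] yaw -0.8305 tilt [0.0006 0.0001] F [ 0.5 -0.1 -5.1] T [-0.05  0.11 -0.02] gap 0.247 q [0.04 0.31 1.66 0.   1.17 0.87]
shift now axes [-0.006 -0.002  0.256]
turn units [ 0.003 -0.005 -0.005] shift after turn [-0.005 -0.002  0.256]
```

```bash
python3 -m handwheel '[[0,0,0.08,0,0,0],[0,0,0.06,0,0,0],[0,0,0,0,0,0],[0,0,0,0,0,0]]'
python3 -c "
from h import *
go([.5528,.0911,.099],-.83)"
```

```text
time_s: 17.28
tcp_pos: [0.553, 0.0911, 0.1025]
orientation: [0.932, 0.362, 0.0, 0.0]
ft_force: [0.3, 0.1, -5.4]
finger_gap: 0.254
t 17.28 tcp [0.553  0.0911 0.1025] yaw -0.8306 tilt [0.0006 0.0001] F [ 0.3  0.1 -5.4] T [-0.04  0.14 -0.03] gap 0.254 q [0.04 0.31 1.67 0.   1.16 0.87]
shift now axes [-0.006 -0.004  0.141]
turn units [ 0.004 -0.005 -0.006] shift after turn [-0.006 -0.004  0.141]
```

Past the dog tops, with no contact force. Now 1 mm steps.

```bash
python3 -m handwheel '[[0,0,0.05,0,0,0],[0,0,0.05,0,0,0],[0,0,0,0,0,0]]'; python3 -m handwheel '[[0,0,0.04,0,0,0],[0,0,0,0,0,0]]'
```

```text
time_s: 17.53
tcp_pos: [0.5531, 0.0911, 0.0999]
orientation: [0.932, 0.362, 0.0, 0.0]
ft_force: [0.2, -0.9, -6.3]
finger_gap: 0.251
time_s: 17.7
tcp_pos: [0.5532, 0.0912, 0.0991]
orientation: [0.932, 0.362, 0.001, 0.0]
ft_force: [-0.3, -0.3, -6.0]
finger_gap: 0.256
```

```bash
python3 -m handwheel '[[0,0,0.04,0,0,0],[0,0,0,0,0,0]]'; python3 -m handwheel '[[0,0,0.04,0,0,0],[0,0,0,0,0,0]]'
```

```text
time_s: 17.87
tcp_pos: [0.5533, 0.0912, 0.0992]
orientation: [0.932, 0.362, 0.001, 0.0]
ft_force: [-0.0, 0.3, -6.3]
finger_gap: 0.251
time_s: 18.03
tcp_pos: [0.5533, 0.0912, 0.099]
orientation: [0.932, 0.362, 0.001, 0.0]
ft_force: [0.5, 0.2, -5.7]
finger_gap: 0.254
```

```bash
python3 -m handwheel '[[0,0,0.08,0,0,0],[0,0,0,0,0,0]]'; python3 -m handwheel '[[0,0,0.08,0,0,0],[0,0,0.05,0,0,0]]'
```

```text
time_s: 18.2
tcp_pos: [0.5533, 0.0913, 0.0993]
orientation: [0.932, 0.362, 0.002, 0.001]
ft_force: [-0.5, 0.1, -6.3]
finger_gap: 0.257
time_s: 18.37
tcp_pos: [0.5535, 0.0913, 0.099]
orientation: [0.932, 0.362, 0.002, 0.001]
ft_force: [-2.8, 0.4, 5.3]
finger_gap: 0.254
```

```bash
python3 -c "
from h import *
st()
c=snap('wrist','w10');c2=snap('scene','s10');f=c['frame'];a=cv2.resize(f[160:300,240:400],(480,420),interpolation=cv2.INTER_CUBIC)
f=c2['frame'];b=cv2.resize(f[180:285,320:400],(320,420),interpolation=cv2.INTER_CUBIC)
cv2.imwrite('pics/z10.png',np.hstack([a,b]))"
```

```text
t 18.37 tcp [0.5535 0.0913 0.099 ] yaw -0.8303 tilt [0.005  0.0003] F [-2.8  0.4  5.3] T [-0.1   1.09 -0.04] gap 0.254 q [0.04 0.31 1.67 0.   1.15 0.87]
```

View pics/z10.png

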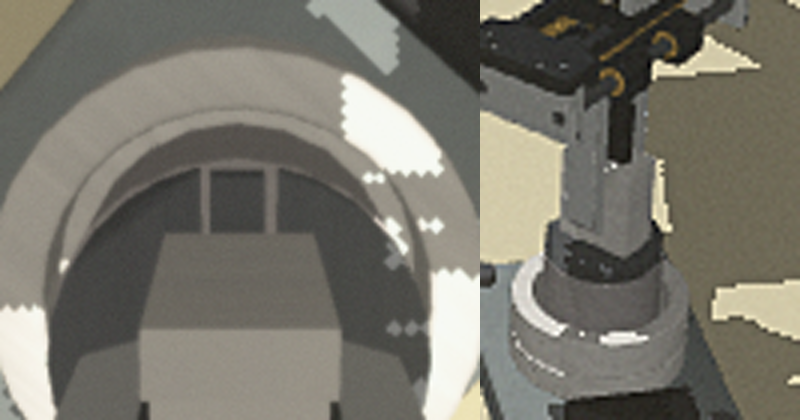

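```bash
python3 -m handwheel '[[0,0,0,0,0,0.3],[0,0,0,0,0,0.4],[0,0,0,0,0,0.4],[0,0,0,0,0,0]]'; python3 -c "
from h import *
st()"
```

```text
time_s: 18.8
tcp_pos: [0.553, 0.0915, 0.099]
orientation: [0.951, 0.309, 0.002, 0.001]
ft_force: [-1.1, 0.5, -0.6]
finger_gap: 0.252
t 18.8 tcp [0.553  0.0915 0.099 ] yaw -0.9433 tilt [0.0048 0.0004] F [-1.1  0.5 -0.6] T [-0.09  0.54  0.17] gap 0.252 q [0.04 0.31 1.67 0.   1.15 0.98]
```

```bash
python3 -m handwheel '[[0,0,0,0,0,0.4],[0,-0.01,0,0,0,0.5],[0,-0.01,0,0,0,0.5],[0,-0.01,0,0,0,0.4],[0,0,0,0,0,0]]'; python3 -c "
from h import *
st()"
```

```text
time_s: 19.22
tcp_pos: [0.5529, 0.0918, 0.099]
orientation: [0.975, 0.222, 0.002, 0.001]
ft_force: [-0.4, -0.0, 0.5]
finger_gap: 0.253
t 19.22 tcp [0.5529 0.0918 0.099 ] yaw -1.1231 tilt [ 0.0053 -0.0009] F [-0.4 -0.   0.5] T [0.04 0.53 0.11] gap 0.253 q [ 0.04  0.31  1.67 -0.    1.15  1.16]
```

```bash
python3 -m handwheel '[[0,0,0,0,0,0.4],[0,-0.01,0,0,0,0.5],[0,-0.01,0,0,0,0.5],[0,-0.01,0,0,0,0.5],[0,-0.01,0,0,0,0.5],[0,-0.01,0,0,0,0.4],[0,0,0,0,0,0]]'; python3 -c "
from h import *
st()"
```

```text
time_s: 19.8
tcp_pos: [0.5527, 0.0923, 0.099]
orientation: [0.996, 0.086, 0.003, 0.002]
ft_force: [-0.3, -0.9, -0.9]
finger_gap: 0.254
t 19.8 tcp [0.5527 0.0923 0.099 ] yaw -1.3995 tilt [ 0.0056 -0.0027] F [-0.3 -0.9 -0.9] T [0.06 0.6  0.07] gap 0.254 q [ 0.04  0.31  1.68 -0.    1.15  1.44]
```

```bash
python3 -m handwheel '[[0,0,0,0,0,0.4],[0,-0.01,0,0,0,0.4],[0,-0.01,0,0,0,0.4],[0,0,0,0,0,0]]'; python3 -c "
from h import *
st()
c=snap('wrist','w11');f=c['frame'];cv2.imwrite('pics/z11.png',cv2.resize(f[160:300,240:400],(685,600),interpolation=cv2.INTER_CUBIC))"
```

```text
time_s: 20.13
tcp_pos: [0.5527, 0.0925, 0.0991]
orientation: [1.0, 0.028, 0.003, 0.002]
ft_force: [-1.9, -0.3, -0.9]
finger_gap: 0.251
t 20.13 tcp [0.5527 0.0925 0.0991] yaw -1.514 tilt [ 0.0055 -0.0032] F [-1.9 -0.3 -0.9] T [0.09 0.58 0.09] gap 0.251 q [ 0.04  0.31  1.67 -0.    1.15  1.56]
```

View pics/z11.png

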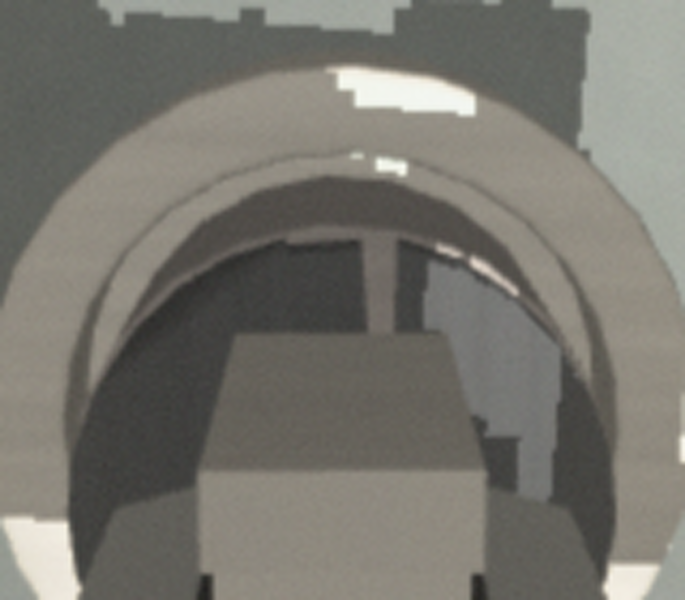

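```bash
python3 -m handwheel '[[0,0,0,0,0,0.35],[0,-0.01,0,0,0,0.3],[0,0,0,0,0,0]]'; python3 -c "
from h import *
st()";python3 -m handwheel '[[0,0,0,0,0,0.3],[0,0,0,0,0,0]]'; python3 -c "
from h import *
st()"
```

```text
time_s: 20.43
tcp_pos: [0.5527, 0.0926, 0.099]
orientation: [1.0, -0.001, 0.003, 0.002]
ft_force: [-1.4, -0.6, 0.3]
finger_gap: 0.256
t 20.43 tcp [0.5527 0.0926 0.099 ] yaw -1.5731 tilt [ 0.0054 -0.0033] F [-1.4 -0.6  0.3] T [0.11 0.61 0.1 ] gap 0.256 q [ 0.04  0.31  1.67 -0.    1.15  1.62]
time_s: 20.6
tcp_pos: [0.5527, 0.0926, 0.0991]
orientation: [1.0, -0.014, 0.003, 0.002]
ft_force: [-0.9, 0.1, 0.1]
finger_gap: 0.255
t 20.6 tcp [0.5527 0.0926 0.0991] yaw -1.5993 tilt [ 0.0055 -0.0031] F [-0.9  0.1  0.1] T [0.08 0.55 0.07] gap 0.255 q [ 0.04  0.31  1.67 -0.    1.15  1.65]
```

```bash
for i in 1; do python3 -m handwheel '[[0,0,0,0,0,0.3],[0,0,0,0,0,0]]' >/dev/null; python3 -c "
from h import *
st()"; python3 -m handwheel '[[0,0,0,0,0,0.3]]' >/dev/null; python3 -c "
from h import *
st()"; done
```

```text
t 20.77 tcp [0.5527 0.0927 0.099 ] yaw -1.6246 tilt [ 0.0054 -0.0031] F [-0.8  0.4  0.5] T [0.08 0.59 0.4 ] gap 0.255 q [ 0.04  0.31  1.67 -0.    1.15  1.67]
t 20.85 tcp [0.5527 0.0926 0.099 ] yaw -1.651 tilt [ 0.0055 -0.0034] F [-2.  -0.1  0.3] T [0.14 0.49 0.96] gap 0.255 q [ 0.04  0.31  1.67 -0.    1.15  1.7 ]
```

```bash
python3 -m handwheel '[[0,0,0,0,0,-0.3],[0,0,0,0,0,0]]' >/dev/null; python3 -c "
from h import *
st()
c=snap('wrist','w12');f=c['frame'];cv2.imwrite('pics/z12.png',cv2.resize(f[160:300,240:400],(685,600),interpolation=cv2.INTER_CUBIC))"
```

```text
t 21.02 tcp [0.5527 0.0928 0.0991] yaw -1.6155 tilt [ 0.0057 -0.0033] F [-0.6 -0.6  0.4] T [0.04 0.56 0.06] gap 0.253 q [ 0.04  0.31  1.67 -0.    1.15  1.66]
```

View pics/z12.png

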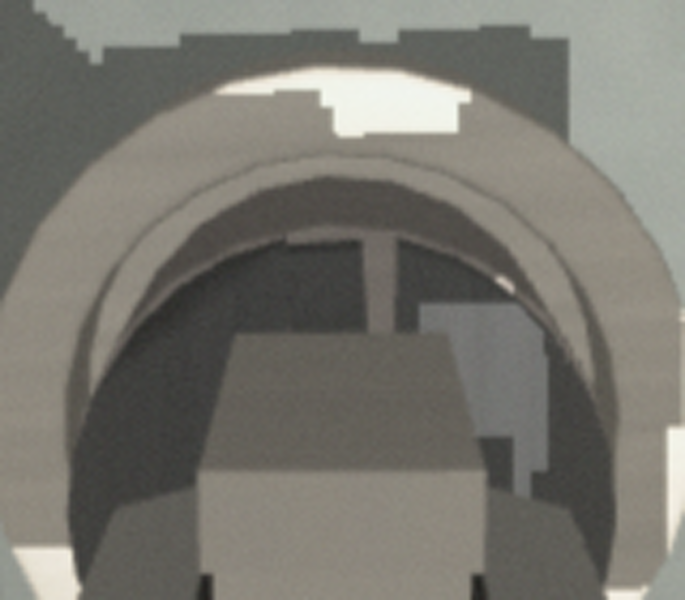

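View pics/w12.png

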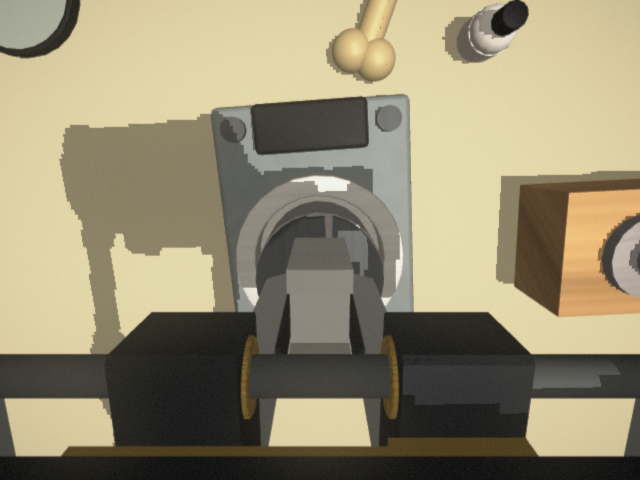

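```bash
python3 -m handwheel '[[0,0,0,0,0,-0.35],[0,0,0,0,0,0]]' >/dev/null; python3 -c "
from h import *
st()
c=snap('wrist','w13');f=c['frame'];cv2.imwrite('pics/z13.png',cv2.resize(f[160:300,240:400],(685,600),interpolation=cv2.INTER_CUBIC))"
```

```text
t 21.23 tcp [0.5529 0.0928 0.0991] yaw -1.5812 tilt [ 0.0059 -0.003 ] F [-1.2 -0.4  0.5] T [-0.03  0.58 -0.01] gap 0.25 q [ 0.04  0.31  1.67 -0.    1.15  1.63]
```

View pics/z13.png

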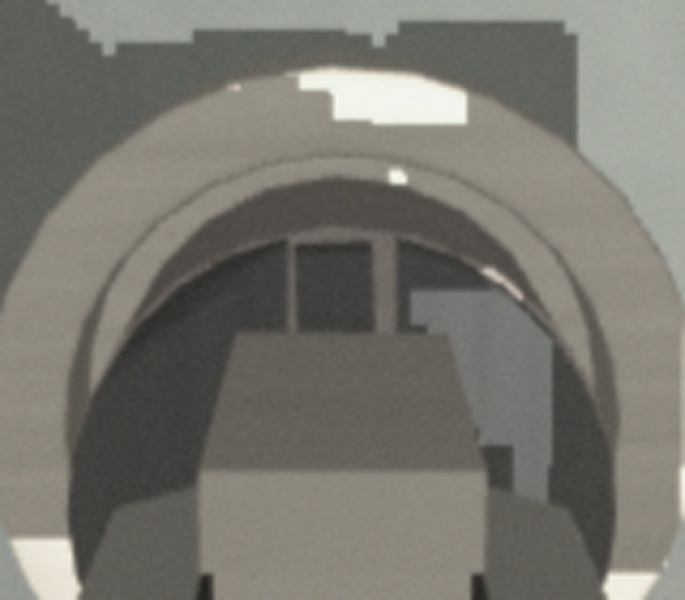

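```bash
python3 -m handwheel '[[0,0,0,0,0,-0.2],[0,0,0,0,0,0]]' >/dev/null; python3 -c "
from h import *
st()"
python3 -m handwheel '[[0,0,0,0,0,0],[0,0,0,0,0,0],[0,0,0,0,0,0],[0,0,0,0,0,0],[0,0,0,0,0,0],[0,0,0,0,0,0],[0,0,0,0,0,0],[0,0,0,0,0,0],[0,0,0,0,0,0],[0,0,0,0,0,0],[0,0,0,0,0,0],[0,0,0,0,0,0],[0,0,0,0,0,0]]' 0; python3 -c "
from h import *
st()"
```

```text
t 21.45 tcp [0.5528 0.0927 0.0991] yaw -1.562 tilt [ 0.0058 -0.0028] F [-1.7 -0.7 -0.4] T [ 0.05  0.53 -0.02] gap 0.254 q [ 0.04  0.31  1.67 -0.    1.15  1.61]
time_s: 22.53
tcp_pos: [0.5573, 0.093, 0.1004]
orientation: [1.0, 0.004, 0.008, 0.001]
ft_force: [-0.8, -0.4, 0.6]
finger_gap: 0.998
t 22.53 tcp [0.5573 0.093  0.1004] yaw -1.5624 tilt [ 0.0151 -0.0022] F [-0.8 -0.4  0.6] T [-0.    0.17  0.05] gap 0.998 q [ 0.04  0.31  1.67 -0.    1.14  1.61]
```

```bash
python3 -m handwheel '[[0,0,-0.4,0,-0.15,0],[0,0,-0.8,0,0,0],[0,0,-0.8,0,0,0],[0,0,-0.8,0,0,0],[0,0,-0.8,0,0,0],[0,0,-0.8,0,0,0],[-0.5,0,-0.4,0,0,0],[-0.8,0,0,0,0,0],[-0.8,0,0,0,0,0],[-0.2,0,0,0,0,0],[0,0,0,0,0,0],[0,0,0,0,0,0]]' 0; python3 -c "
from h import *
st()
c=snap('wrist','w14');c2=snap('top','t14');c3=snap('scene','s14')
f=c2['frame'];g=c3['frame']
cv2.imwrite('pics/z14.png',np.hstack([cv2.resize(f[190:290,240:340],(400,400),interpolation=cv2.INTER_CUBIC),cv2.resize(g[170:310,280:420],(400,400),interpolation=cv2.INTER_CUBIC)]))"
```

```text
time_s: 23.53
tcp_pos: [0.4931, 0.0927, 0.2239]
orientation: [1.0, 0.004, -0.003, 0.001]
ft_force: [0.2, -0.1, -1.1]
finger_gap: 1.0
t 23.53 tcp [0.4931 0.0927 0.2239] yaw -1.5624 tilt [-0.0069 -0.0025] F [ 0.2 -0.1 -1.1] T [ 0.05  0.07 -0.03] gap 1.0 q [ 0.05  0.15  1.58 -0.    1.42  1.61]
```

View pics/w14.png

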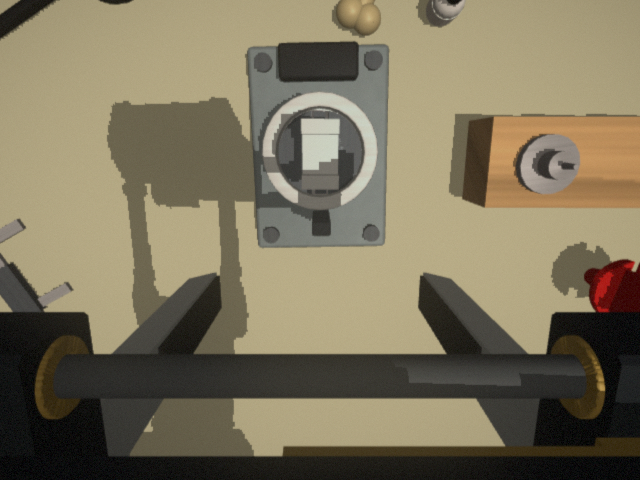

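View pics/z14.png

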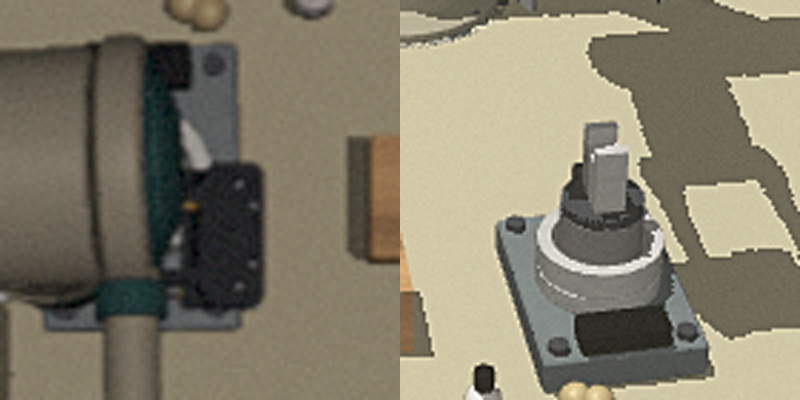

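View pics/s14.png

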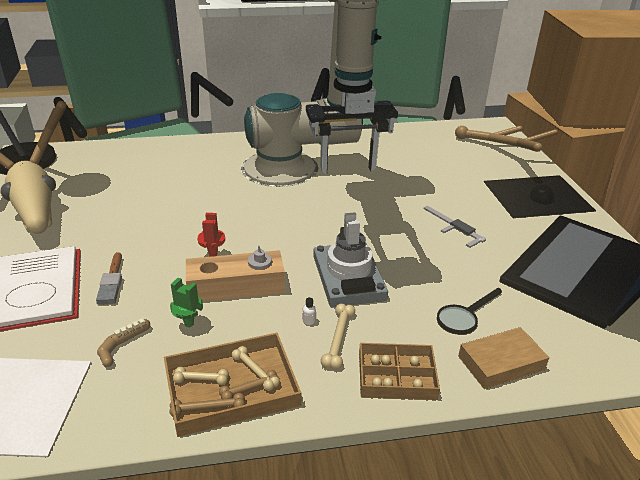

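Everything is in place. A quick numeric check of the seated head before handing in.

```bash
python3 - <<'E'
from h import *
f=ld('w14')['frame'];cv2.imwrite('pics/z15.png',cv2.resize(f[90:250,240:400],(600,600),interpolation=cv2.INTER_CUBIC))
E
```

```text
(no output)
```

View pics/z15.png

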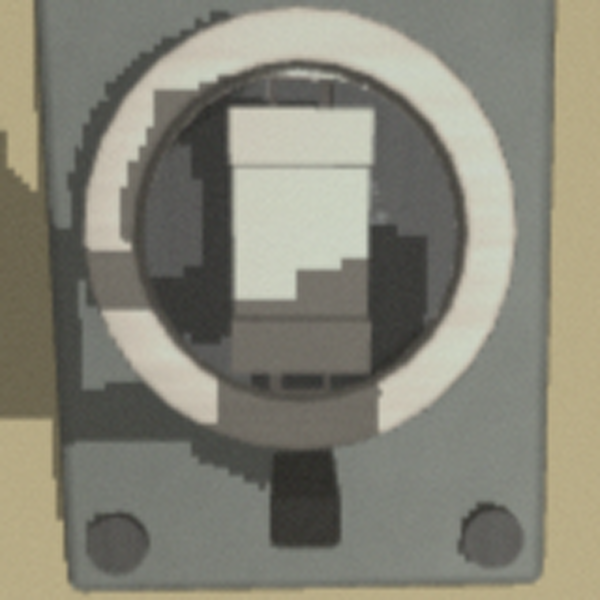

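```bash
python3 - <<'E'
from h import *
c=ld('w14'); e=np.array([.0002,-.0014,0])
p=lambda u,v,z:atz(c,240+(u+.5)/3.75-.5,90+(v+.5)/3.75-.5,z)-e
Q=[p(*x,.163) for x in [(228,108),(375,108),(371,374),(232,374)]]
m=(Q[0]+Q[1])/2-(Q[2]+Q[3])/2
print('head',np.mean(Q,0),'yaw',np.arctan2(m[1],m[0]),'len',np.linalg.norm(m),np.linalg.norm(Q[0]-Q[1]))
t=p(305,452,.097);print('tongue',t)
d=p(301,91,.107)-p(303,380,.107);print('dogs',np.arctan2(d[1],d[0]),np.linalg.norm(d))
q=lambda u,v:atz(c,u,v,.03)-e
a=[q(248,45),q(388,45),q(385,246),q(258,248)]
for i in range(4):
    g=a[(i+1)%4]-a[i];print(np.linalg.norm(g),np.arctan2(g[1],g[0]))
E
```

```text
head [0.55466052 0.09246162 0.163     ] yaw 0.007843686938707916 len 0.04416282381889996 0.024476222109961965
tongue [0.50835108 0.09100934 0.097     ]
dogs 0.015015306493183167 0.058183185901705035
0.12668611237451327 -1.562581568394691
0.1877926600638677 -3.109773896306312
0.1291183380978634 1.5936698832358636
0.18964369354267605 0.018834307529104335
```

```bash
python3 -c "
from h import *
st();print(robot.finish_job())"
```

```text
t 23.68 tcp [0.4942 0.0926 0.2236] yaw -1.5626 tilt [-0.0071 -0.0026] F [0.2 0.6 0.4] T [-0.04  0.13  0.01] gap 0.999 q [ 0.05  0.15  1.57 -0.    1.42  1.61]
the job is handed in; nothing more can be done
None
```

The holder is seated in the spindle with its slots over the dogs, turned clockwise to the stop and released. I handed the job in at 23.7 s.

**Seating:** the measured downward contact was about 11 N at most. The wrist picture at the seat showed the dog inside the slot and the flange on the nose.

**Turning:** the torque stayed low during the turn, then rose to about 0.96 N m at the stop. I then turned back about 0.06 rad to ease that torque and centre the slots. The pictures showed the dogs did not move.

**Last checks:**

| | Measured |
|---|---|
| Head direction (long side) | 0.008 rad |
| Dog line | 0.015 rad |
| Stand's x axis | about 0.02 rad |
| Head centre | within about 0.5 mm of the spindle axis |
| Head size at its seated height | 44.2 × 24.5 mm (should be 44 × 24) |

The gripper was open and clear of the holder. The needle mount, the look-alikes and the loose objects looked unmoved in the scene picture.

**What disagreed:**
- The first grasp closed on air in the saddle. The fingertips stand about 30 mm further back than the stated tool geometry, seen in both the scene and wrist pictures. I reopened, went about 30 mm lower and gripped the block properly. The holder was not disturbed.
- The wrist camera was off by about 1.4 mm in y, which I corrected for.
- The stand's yaw came out between 0.02 and 0.04 rad in different pictures.
- My last reading of the tongue (x = 0.508 m) was about 15 mm off where it should be, because only part of it was visible. I did not use it.

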